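# Hang the strainer basket in the sieving stand and lock its bayonet

## Robot

A 6-joint arm with a two-finger parallel gripper is mounted at the origin on a cart in front of the work surface, level with it; the furniture and walls round the work are solid. World frame = base frame: x ahead of the robot, y to its left, z up, the work surface at z = 0. Lengths are in m, angles in rad, forces in N, time in s.
With the tool pointing down it reaches from about 0.3 to 0.85 m from the base axis. Payload 4.2 kg.
Tool frame: the origin (TCP) lies at the very end of the fingers, on their centre line; the grasp point (between the pads) lies grip_depth behind it (grip_depth is the distance from the TCP to the grasp point, in m); x points along the fingers, z is the direction in which the jaws open and shut, and the axes are right-handed (so a half turn about x gives the same grasp; the last joint's range is limited). The gripper opens to 91 mm and grips with 3 to 60 N. Pads are 32 mm wide; open, the fingers measure 118 mm over their backs; the gripper's body (76 mm by 178 mm) begins 60 mm behind the grasp point.
Start: joints at [1.094, 0.32, 1.565, -0, 1.257, -0.02], TCP at [0.254, 0.516, 0.214] pointing down, gripper open.
Joint ranges: [-3.11, 3.11], [-0.84, 2.01], [0.21, 2.61], [-1.34, 4.49], [0.05, 2.63], [-2.56, 2.56]. Speed limits (rad/s): [2.57, 2.57, 3.14, 3.14, 3.14, 3.14].

## Interface

Orientations are given as a rotation vector (axis times angle).
In Python, from rig import * gives the robot as it stands.
- The arm moves only by the shell command python3 -m handwheel 'ROWS' [OPENING] [FORCE]. ROWS is JSON, one flat list of numbers, 6 for each row, row after row: the shift along the world's x, y, z in m, then the turn, a rotation vector about the world's x, y, z in degrees. A call has 1 to 20 rows; each row shifts and turns the pose as measured when the row begins; what a row does not reach is not made up. A row lasts 1/12 s, in which the tool goes at most 41.7 mm and 7.16 degrees, less where a joint would pass 70% of its speed; a pose out of reach is approached as far as the arm can. A call with a gripper value outside its range is refused whole. OPENING is the opening in per cent of the stroke, from 0 (shut) to 100 (fully open), set as the call begins (- or left out, the last holds). The fingers move at their own pace and stop on an object; FORCE is the grip in N (left out, the last holds). Time passes only in rows, so rows that do not move let the fingers close. It gives the time, the measured TCP pose, the force and the opening at its end, in the units of the state.
- sense(): the state, without advancing time (a new reading comes with each control period).
- read_camera(name): name is "scene" or "top" or "wrist"; returns (picture, depth): 384x512x3 uint8, blue, green, red; 384x512 float32, m along the optical axis (not along the pixel's ray), 0 where there is no reading.
- camera_params(name): a dict with "mtx" (3x3 intrinsics, pixels), "R" (3x3) and "t" (3): a world point X has camera coordinates R X + t; the wrist camera has in their place "hand_eye" (4x4, takes a point from camera to tool coordinates, whose origin is the TCP and whose axes are the tool frame's). Camera axes: x right, y down, z forward; pixel columns grow to the right and rows downward; lengths in m; the calibration is good to about 2 mm. The wrist camera is an equidistant fisheye: a pixel r from the principal point sees the ray r / f radians off the axis. A picture is of the moment at which its call begins: read the wrist's pose just before it. camera_params takes no time and is no camera call.
- job_done(): hands the job in, once; it reports no verdict.
Trained networks look in the newest picture that a camera, given by its name, has taken for a name from the list of things; names that differ only in an ending like _2 or _b are one class to them, and where a whole thing is asked for, a point or a joint stands for the part that bears it (a point fixed in the world has none). Each returns a list of dicts, best first, with "p" (0 to 1); they miss things now and then, are a little off and sometimes report something else, mostly with a low value. They report only what shows in the picture. A call takes as long as a camera call. They do not tell look-alikes from the thing itself.
- silhouettes(camera, target): "region" (384x512 bool, what is visible of it) and "box" ([centre column, centre row, width, height] in pixels, round what is visible of it).
- place_of(camera, target): "position" ([column, row] in pixels: a listed point, or the origin of a listed thing).
The state is a dict: "time_s": time; "joints": joint angles; "joint_velocities": joint speeds; "effort": joint torques, N m; "position": TCP position; "orientation": TCP orientation; "wrist_force": force on the tool from outside, world axes, zero at the start; "moment": the same for the moment, N m; "grip_width": opening from 0.0 (shut) to 1.0 (fully open).
Only numpy, scipy, OpenCV 4.12 (cv2) and the standard library are available. Lean on these libraries where they do the work, as an engineer would, in place of code of your own. Each camera call takes 0.05 s, during which the arm holds its last target.

## Task

Set up the sieving stand: take the steel strainer basket from its draining cradle, stand it upright on the bare worktop and let go, so that you can take it again by the grip on top; then lower its two lugs through the entry slots of the stand's ring (black lines) and turn it clockwise, seen from above, until the lugs drop down into the locking notches (red dots). Leave the basket hanging there, locked and let go, over the catch beaker. Do not force it, and leave the beaker, the measuring cylinder, the bottle and the jar where they stand.

Things in the scene. Friction and masses are not known exactly. Their poses are not given: they have to be found in the camera images.
- basket_mid (a point): Strainer basket, a perforated steel cup of 110 to 180 g, 50 mm across and 62 mm high. This point: on its axis, 31 mm above its flat foot (40 mm across, tapered 9 mm up). z: axis, towards the mouth. x: line through its two lugs, also the length of the grip; a half turn about z changes nothing. It starts lying in the cradle, z 20 degrees above level, one lug up, one down between the wires, sides free for fingers.
- basket_grip (a point): Centre of the basket's flat-sided black rubber grip, on the axis 59 mm above basket_mid, same axes. Grip 32 mm long in x, 12 mm wide in y, 14 mm high, held over the mouth by two thin wires at x = +-24 mm. Lugs on +x and -x of the cup: tips 34 mm from the axis, 8 mm wide in y, 6 mm thick, their undersides 46 mm above the cup's underside.
- cradle: Fixed draining cradle: bent 7 mm steel wire on a white drip tray 160 mm long (x), 100 mm wide, 12 mm high. Origin: centre of the tray's underside, z up, +x towards the high end, to which the lying basket's grip points. Two wires along x, their outsides 37 mm apart, rise 20 degrees to a height of 45 mm; a cross wire at the low end stops the basket's underside.
- stand: Fixed sieving stand. Origin: on the worktop under the axis of its ring, z up. Base plate 8 mm thick, x = -45 to +110 mm, 110 mm wide; post at x = +85 mm and the arm from it to the ring, 30 mm wide, are no higher than the ring. Aluminium ring, 86 mm outside, bore 56 mm, from 130 to 153 mm above the worktop.
- ring_top (a point): Centre of the ring's top face, axes as the stand's. Two slots in its 5 mm roof, centred on +x and -x (black lines), +-17 degrees wide, 28 to 37 mm from the axis, let the lugs down onto a channel floor 14 mm below the top (underside of the basket then 93 mm above the worktop). The channel is 9 mm high and runs only clockwise from above, to the notches.
- lock (a point): Where basket_mid is when locked: on the ring's axis, 119 mm above the worktop (underside 88 mm). z up; x: line through the two locking notches (red dots), the stand's x turned 60 degrees clockwise from above. The notches are 5 mm deeper than the channel floor, +-15.5 degrees wide, with a stop right behind; the basket turns freely and drops in by its weight.
- beaker: Glass catch beaker, 56 mm wide, 69 mm high, on the stand's base plate under the ring. Origin: centre of its underside.
- cylinder: Tall measuring cylinder on the worktop near the stand: tube 51 mm wide on a foot 95 x 110 mm, 291 mm high. Origin: centre of its underside.
- bottle: Media bottle with orange screw cap, 66 mm wide, 139 mm high, on the worktop near the cradle's high end. Origin: centre of its underside.
- jar: Small amber jar with black cap, 52 mm wide, 89 mm high, on the worktop near the cradle's low end. Origin: centre of its underside.
Things that resemble listed ones, but are neither listed nor needed, are in the scene too. What is shaped like the beaker but green or purple is not meant.

How it is judged:
On the way:
1. the basket stands upright on the worktop, let go and at rest (angle between basket_mid's own z axis and vertical below 0.06 rad and height (world z) of basket_mid between 0.028 and 0.033 m and contact force between basket and the arm below 0.05 N and linear speed of basket below 0.01 m/s), for 0.2 s.
At the end, for the whole second after the job is handed in: Basket let go and at rest, both lugs down in the notches: middle within 4.5 mm of the ring's axis and at most 2 mm above locked height, lug line within 0.2 rad of the notches, upright within 0.12 rad; beaker upright below it (within 15 mm of the axis); the other things where they were (horizontal distance between basket_mid and lock below 0.0045 m and z of basket_mid in the frame of lock between -0.003 and 0.002 m and angle between the x axis of basket_mid and the x axis of lock, either way round below 0.2 rad and angle between basket_mid's own z axis and vertical below 0.12 rad and linear speed of basket below 0.02 m/s and horizontal distance between beaker and stand below 0.015 m and angle between beaker's own z axis and vertical below 0.1 rad); the robot touches nothing.
It fails at once if the catch beaker is shoved (over 15 mm) or tipped (over 0.2 rad) (distance of beaker from where it was at the start of the episode above 0.015 m or angle between beaker's own z axis and vertical above 0.2 rad).
It fails at once if the measuring cylinder is shoved (over 15 mm) or tipped (over 0.2 rad) (distance of cylinder from where it was at the start of the episode above 0.015 m or angle between cylinder's own z axis and vertical above 0.2 rad).
It fails at once if the media bottle is shoved (over 15 mm) or tipped (over 0.2 rad) (distance of bottle from where it was at the start of the episode above 0.015 m or angle between bottle's own z axis and vertical above 0.2 rad).
It fails at once if the amber jar is shoved (over 15 mm) or tipped (over 0.2 rad) (distance of jar from where it was at the start of the episode above 0.015 m or angle between jar's own z axis and vertical above 0.2 rad).
It fails at once if the basket is forced against the stand with more than 40 N (contact force between basket and stand above 40 N).
It also fails if it takes over 72 s, if anything falls off the work surface, if the arm or the gripper's body presses on something with over 40 N, if the wrist force passes 120 N, or if a joint passes its speed limit or range.

## Working session

There is one attempt and no reset: what is moved stays moved. The work goes in short steps, Python scripts to look and compute and a shell command to move; the robot and the scene stay as the last step left them, time stands still between calls to the robot, and variables do not carry over. Pictures are saved under pics/ and viewed, and the job is handed in when it is done.

```bash
ls; mkdir -p pics
python3 - <<'E'
from rig import *
import cv2
s=sense(); print(s)
try: print(grip_depth)
except Exception as e: print(e)
for n in ("scene","top","wrist"):
    im,d=read_camera(n); cv2.imwrite(f"pics/{n}0.png",im)
    p=camera_params(n); print(n,{k:__import__('numpy').round(v,4).tolist() for k,v in p.items()})
E
```

```text
pics
{'time_s': 0.0, 'joints': array([ 1.09399340e+00,  3.20298499e-01,  1.56568614e+00,  2.56201801e-06,
        1.25738903e+00, -1.99646061e-02]), 'joint_velocities': array([ 3.13681719e-04, -4.25842205e-05,  6.36932896e-04,  3.52559805e-04,
       -1.11077603e-03,  1.91396170e-04]), 'effort': array([ 4.16696439e-04, -4.12467599e+01, -2.31975603e+01,  7.28271296e-02,
        4.55469999e-02, -1.35357832e-04]), 'position': array([0.25338672, 0.51559235, 0.21311373]), 'orientation': array([-0.86739741,  1.39291243,  0.86590711]), 'wrist_force': array([ 0.64275104, -1.13959846, -0.14901834]), 'moment': array([-0.00414982,  0.02247695, -0.03048183]), 'grip_width': 1.0017363285588712}
0.0188
scene {'mtx': [[448.6075, 0.0, 253.1813], [0.0, 448.6075, 193.3786], [0.0, 0.0, 1.0]], 'R': [[0.984, -0.177, 0.0193], [-0.0914, -0.5949, -0.7986], [0.1529, 0.784, -0.6016]], 't': [-0.5311, 0.1532, 1.6556]}
top {'mtx': [[441.1722, 0.0, 250.6194], [0.0, 441.1722, 196.5597], [0.0, 0.0, 1.0]], 'R': [[0.3185, -0.9479, 0.0019], [-0.7548, -0.2548, -0.6045], [0.5735, 0.1911, -0.7966]], 't': [-0.1645, 0.4635, 1.3777]}
wrist {'mtx': [[297.3186, 0.0, 256.513], [0.0, 297.3186, 194.7555], [0.0, 0.0, 1.0]], 'hand_eye': [[-0.0015, -0.2545, 0.9671, -0.1701], [0.0006, -0.9671, -0.2545, 0.0701], [1.0, 0.0002, 0.0016, 0.0007], [0.0, 0.0, 0.0, 1.0]]}
```

View pics/scene0.png

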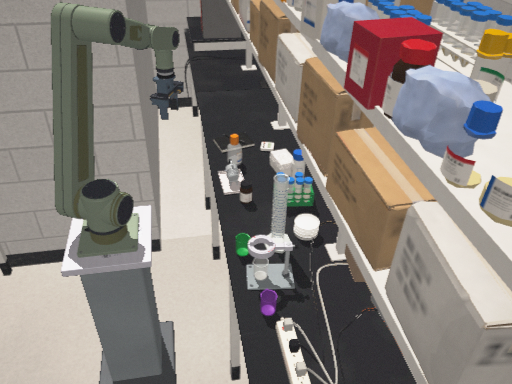

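View pics/top0.png

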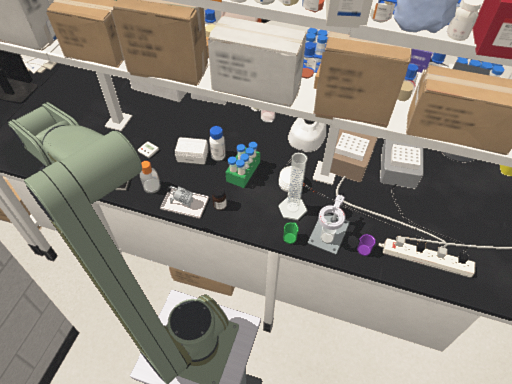

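View pics/wrist0.png

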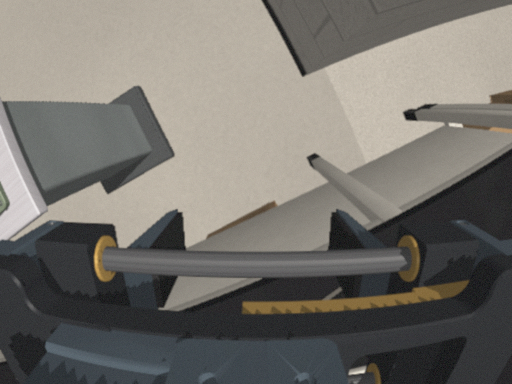

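The scene picture shows the cradle with the basket at about (232,175), the bottle at (235,150), the jar at (246,192), the cylinder at (280,205) and the ring at (262,246). The top picture has the cradle at (184,200) and the ring at (332,215). Next I'll locate them with the networks.

```bash
cat > h.py <<'E'
from rig import *
import numpy as np, cv2
from scipy.spatial.transform import Rotation as Ro
def ray(n,px,T=None):
    p=camera_params(n); K=p["mtx"]
    if n=="wrist":
        u=(px[0]-K[0,2])/K[0,0]; v=(px[1]-K[1,2])/K[1,1]; th=np.hypot(u,v)
        d=np.array([u/th*np.sin(th),v/th*np.sin(th),np.cos(th)]) if th>1e-9 else np.array([0,0,1.])
        H=T@p["hand_eye"]; return H[:3,3],H[:3,:3]@d
    d=np.array([(px[0]-K[0,2])/K[0,0],(px[1]-K[1,2])/K[1,1],1.])
    return -p["R"].T@p["t"],p["R"].T@(d/np.linalg.norm(d))
def tri(rs):
    A=np.zeros((3,3));b=np.zeros(3)
    for o,d in rs:
        P=np.eye(3)-np.outer(d,d);A+=P;b+=P@o
    x=np.linalg.solve(A,b); return x,max(np.linalg.norm((np.eye(3)-np.outer(d,d))@(x-o)) for o,d in rs)
def onz(r,z): o,d=r; return o+d*(z-o[2])/d[2]
def pose(s=None):
    s=s or sense(); T=np.eye(4);T[:3,:3]=Ro.from_rotvec(s["orientation"]).as_matrix();T[:3,3]=s["position"];return T
def proj(n,X,T=None):
    p=camera_params(n);K=p["mtx"]
    if n=="wrist":
        c=np.linalg.inv(T@p["hand_eye"])@np.r_[X,1]; r=np.hypot(c[0],c[1]); th=np.arctan2(r,c[2])
        return np.array([K[0,2]+K[0,0]*th*c[0]/r,K[1,2]+K[1,1]*th*c[1]/r])
    c=p["R"]@X+p["t"]; q=K@c; return q[:2]/q[2]
def cloud(n,d,T=None):
    # world points for each pixel
    p=camera_params(n);K=p["mtx"];v,u=np.mgrid[0:384,0:512]
    a=(u-K[0,2])/K[0,0];b=(v-K[1,2])/K[1,1]
    if n=="wrist":
        th=np.hypot(a,b)+1e-9; k=np.tan(np.minimum(th,1.5))/th
        c=np.stack([a*k*d,b*k*d,d],-1); H=T@p["hand_eye"]; return c@H[:3,:3].T+H[:3,3]
    c=np.stack([a*d,b*d,d],-1); return (c-p["t"])@p["R"]
E
python3 - <<'E'
from h import *
names=["basket_mid","basket_grip","cradle","stand","ring_top","lock","beaker","cylinder","bottle","jar"]
R={}
for n in ("scene","top"):
    im,d=read_camera(n); np.save(f"d_{n}.npy",d)
    for t in names:
        r=place_of(n,t); R[n,t]=[(np.round(q["position"],1),round(q["p"],2)) for q in r[:3]]
zs=dict(cradle=0,stand=0,beaker=.008,cylinder=0,bottle=0,jar=0,ring_top=.153,lock=.119)
for t in names:
    print(t,"S",R["scene",t],"T",R["top",t])
    if R["scene",t] and R["top",t]:
        a=ray("scene",R["scene",t][0][0]);b=ray("top",R["top",t][0][0]); x,e=tri([a,b]); print("   tri",x.round(4),round(e,4),end=' ')
        if t in zs: print(onz(a,zs[t]).round(4)[:2],onz(b,zs[t]).round(4)[:2],end='')
        print()
print(sense()["time_s"])
E
python3 - <<'E'
import cv2
im=cv2.imread("pics/top0.png")
a=cv2.resize(im[150:230,120:240],None,fx=6,fy=6,interpolation=cv2.INTER_CUBIC); cv2.imwrite("pics/topc.png",a)
a=cv2.resize(im[160:260,265:385],None,fx=6,fy=6,interpolation=cv2.INTER_CUBIC); cv2.imwrite("pics/topr.png",a)
im=cv2.imread("pics/scene0.png")
a=cv2.resize(im[125:215,190:310],None,fx=6,fy=6,interpolation=cv2.INTER_CUBIC); cv2.imwrite("pics/scc.png",a)
E
```

```text
basket_mid S [(array([232.8, 171.9]), 0.56), (array([230.8, 161.3]), 0.53)] T [(array([178.9, 195.8]), 0.59)]
   tri [0.4984 0.284  0.0357] 0.0037 
basket_grip S [(array([231.3, 162.4]), 0.78)] T [(array([170. , 191.9]), 0.74)]
   tri [0.4934 0.3154 0.0606] 0.0083 
cradle S [(array([247.8, 196.9]), 0.58), (array([228.3, 181.5]), 0.57)] T [(array([184.8, 203.9]), 0.83)]
   tri [ 0.5722  0.3125 -0.1282] 0.0016 [0.544  0.1496] [0.4889 0.2595]
stand S [(array([259.4, 274.8]), 0.77)] T [(array([326.6, 238.4]), 0.66)]
   tri [ 0.506  -0.2944  0.0114] 0.0023 [ 0.5103 -0.2821] [ 0.5109 -0.2952]
ring_top S [(array([261.6, 246.9]), 0.96), (array([244.4, 197. ]), 0.64)] T [(array([330.9, 215.7]), 0.71)]
   tri [ 0.5129 -0.2903  0.1382] 0.0014 [ 0.5082 -0.3067] [ 0.5038 -0.2899]
lock S [(array([259.2, 254. ]), 0.68)] T [(array([328.8, 216.9]), 0.74)]
   tri [ 0.5126 -0.2879  0.1141] 0.0107 [ 0.5023 -0.3026] [ 0.5213 -0.2838]
beaker S [(array([266.6, 309.9]), 0.88), (array([239.9, 250.8]), 0.85), (array([258.5, 279.1]), 0.76)] T [(array([363.8, 250.9]), 0.59), (array([287.5, 238.6]), 0.58), (array([323.1, 239.7]), 0.44)]
   tri [ 0.5029 -0.4324  0.0019] 0.0019 [ 0.5033 -0.4356] [ 0.4969 -0.4325]
cylinder S [(array([275.2, 243.3]), 0.67)] T [(array([288.3, 209.3]), 0.74)]
   tri [ 0.6006 -0.1258 -0.0131] 0.0009 [ 0.5962 -0.1401] [ 0.5922 -0.1271]
bottle S [(array([236.8, 159.3]), 0.9), (array([261.5, 279.1]), 0.56)] T []
jar S [(array([244.6, 198.3]), 0.58)] T [(array([222.3, 206. ]), 0.69)]
   tri [0.5214 0.1163 0.0158] 0.0053 [0.5294 0.1422] [0.5259 0.1184]
1.25
```

View pics/topc.png

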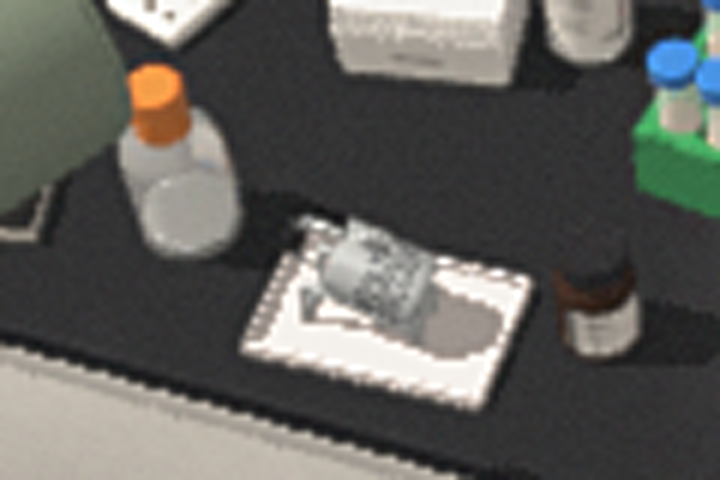

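View pics/topr.png

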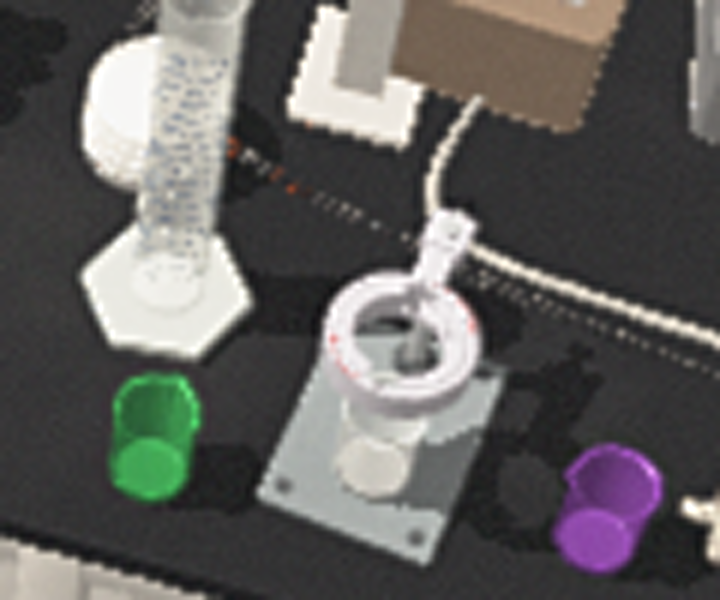

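View pics/scc.png

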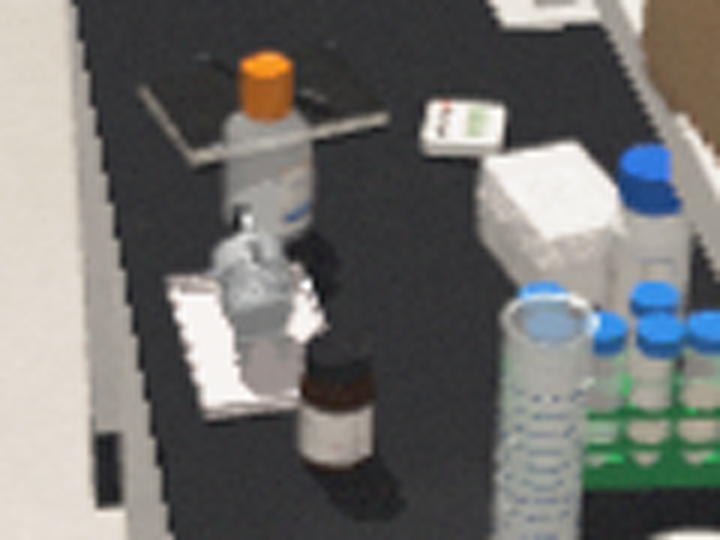

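Run:
```python
from h import *
T=pose(); print(T.round(3)); print("tcp px",proj("wrist",T[:3,3]+T[:3,0]*0.001,T), proj("wrist",T[:3,3]+T[:3,0]*0.2,T))
for n in ("top","scene"):
    im=cv2.imread(f"pics/{n}0.png"); d=np.load(f"d_{n}.npy"); P=cloud(n,d)
    m=(P[...,0]>.38)&(P[...,0]<.62)&(P[...,1]>.12)&(P[...,1]<.42)&(abs(P[...,2]-.012)<.008)&(im.min(-1)>140)
    Q=P[m][:,:2].astype(np.float32); print(n,m.sum(),Q.mean(0),P[m][:,2].mean()); print(cv2.minAreaRect(Q))
    m=(P[...,0]>.38)&(P[...,0]<.62)&(P[...,1]>.18)&(P[...,1]<.40)&(P[...,2]>.03)&(P[...,2]<.12)&(im.min(-1)>90); 
    Q=P[m]; print("basket-ish",len(Q),Q.mean(0),Q.min(0),Q.max(0))
    m=(P[...,0]>.4)&(P[...,0]<.65)&(P[...,1]>-.4)&(P[...,1]<-.2)&(abs(P[...,2]-.153)<.01)
    Q=P[m]; print("ring",len(Q),Q.mean(0)); print(cv2.minEnclosingCircle(Q[:,:2].astype(np.float32)))
```

```text
[[ 0.    -0.897  0.441  0.254]
 [ 0.     0.441  0.897  0.516]
 [-1.     0.     0.     0.214]
 [ 0.     0.     0.     1.   ]]
tcp px [254.97326631 233.85000511] [255.52139116 173.88923767]
top 236 [0.4817122  0.25755575] 0.008520360260342346
((0.4921947717666626, 0.2682366967201233), (0.10674463957548141, 0.29725849628448486), 2.844238042831421)
basket-ish 386 [0.49379098 0.30526212 0.06443756] [0.4631686  0.22679256 0.03011635] [0.54185885 0.39970514 0.10370703]
ring 353 [ 0.52241099 -0.29415867  0.15019168]
((0.5411987900733948, -0.29783499240875244), 0.07906756550073624)
scene 183 [0.4808182  0.26097324] 0.008502728335831551
((0.4931842088699341, 0.25864943861961365), (0.10337304323911667, 0.2742280662059784), 0.44924744963645935)
basket-ish 361 [0.50849352 0.31217283 0.06522832] [0.46994611 0.21983548 0.03105467] [0.5547991  0.39967353 0.1028719 ]
ring 441 [ 0.53005779 -0.30039038  0.15113146]
((0.546264111995697, -0.30168938636779785), 0.07932499796152115)
```

```bash
python3 -m handwheel '[0.024,-0.025,0.005,0,0,-6.4,0.024,-0.025,0.005,0,0,-6.4,0.024,-0.025,0.005,0,0,-6.4,0.024,-0.025,0.005,0,0,-6.4,0.024,-0.025,0.005,0,0,-6.4,0.024,-0.025,0.005,0,0,-6.4,0.024,-0.025,0.005,0,0,-6.4,0.024,-0.025,0.005,0,0,-6.4,0.024,-0.025,0.005,0,0,-6.4,0.024,-0.025,0.005,0,0,-6.4,0,0,0,0,0,0]' 100
python3 - <<'E'
from h import *
s=sense(); T=pose(s); print(s["time_s"],s["joints"].round(3),T.round(3))
im,d=read_camera("wrist"); cv2.imwrite("pics/w1.png",im); np.save("d_w1.npy",d); np.save("T_w1.npy",T)
for t in ("basket_mid","basket_grip","cradle","bottle","jar"):
    r=place_of("wrist",t); print(t,[(np.round(q["position"],1),round(q["p"],2)) for q in r[:3]])
E
```

```text
time_s: 2.17
position: [0.501, 0.255, 0.2659]
orientation: [0.043, 1.566, -0.039]
wrist_force: [0.1, -0.0, 0.3]
grip_width: 0.998
2.1667 [0.45  0.269 1.506 0.    1.361 0.503] [[ 0.005  0.052  0.999  0.501]
 [ 0.002  0.999 -0.052  0.255]
 [-1.     0.003  0.005  0.266]
 [ 0.     0.     0.     1.   ]]
basket_mid [(array([248.1, 169.7]), 0.61)]
basket_grip [(array([244.2, 129.7]), 0.74)]
cradle []
bottle [(array([269.1,  55.5]), 0.79)]
jar [(array([276.3, 240.8]), 0.73)]
```

View pics/w1.png

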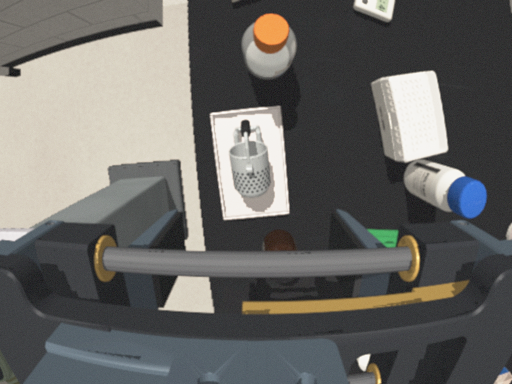

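```bash
python3 - <<'E'
from h import *
T=np.load("T_w1.npy"); d=np.load("d_w1.npy"); im=cv2.imread("pics/w1.png")
P=cloud("wrist",d,T)
m=(abs(P[...,2]-.012)<.006)&(im.min(-1)>150)&(P[...,1]>.1)&(P[...,1]<.4)&(abs(P[...,0]-.49)<.1)
Q=P[m]; print(m.sum(),Q[:,2].mean(),cv2.minAreaRect(Q[:,:2].astype(np.float32)))
c=[onz(ray("wrist",p,T),.012)[:2] for p in ((211,114),(280,107),(288.5,213),(223,219))]
print(np.round(c,4),np.mean(c,0))
print("worktop z", np.median(P[60:100,330:360,2]))
# basket axis: points above .03
m=(P[...,2]>.03)&(P[...,2]<.12)&(P[...,1]>.2)&(P[...,1]<.36)&(abs(P[...,0]-.49)<.06)
for y in np.arange(.21,.36,.01):
    q=P[m&(abs(P[...,1]-y)<.005)]
    if len(q): print(round(y,3),len(q),q[:,0].min().round(4),q[:,0].max().round(4),q[:,2].max().round(4), np.percentile(q[:,2],90).round(4))
print(onz(ray("wrist",(248.1,169.7),T),.055),onz(ray("wrist",(244.2,129.7),T),.075))
for p in ((270,33),(278,236)): print(P[p[1],p[0]])
E
python3 - <<'E'
import cv2
im=cv2.imread("pics/w1.png")
cv2.imwrite("pics/w1c.png",cv2.resize(im[95:225,190:320],None,fx=4.5,fy=4.5,interpolation=cv2.INTER_CUBIC))
E
```

```text
772 0.010545621490271379 ((0.49562105536460876, 0.26205143332481384), (0.10064465552568436, 0.1597360521554947), 2.639216899871826)
[[0.4438 0.3379]
 [0.5419 0.3422]
 [0.5489 0.1854]
 [0.4496 0.1811]] [0.49604492 0.2616785 ]
worktop z -0.0003825474959813502
0.23 123 0.4768 0.5168 0.0674 0.0656
0.24 248 0.4718 0.5216 0.0709 0.0691
0.25 259 0.4717 0.5218 0.0748 0.0723
0.26 271 0.4711 0.5209 0.0785 0.0757
0.27 302 0.4707 0.5196 0.0891 0.0866
0.28 414 0.4701 0.5198 0.0865 0.0822
0.29 283 0.4694 0.5191 0.0901 0.0851
0.3 143 0.475 0.5124 0.091 0.0887
0.31 150 0.4756 0.5118 0.0895 0.0864
0.32 89 0.4868 0.5093 0.0871 0.0856
0.33 9 0.4883 0.4969 0.066 0.0655
[0.49335036 0.26156742 0.055     ] [0.49202976 0.31430992 0.075     ]
[0.52515489 0.41442322 0.13824988]
[0.53079807 0.15632949 0.02972789]
```

View pics/w1c.png

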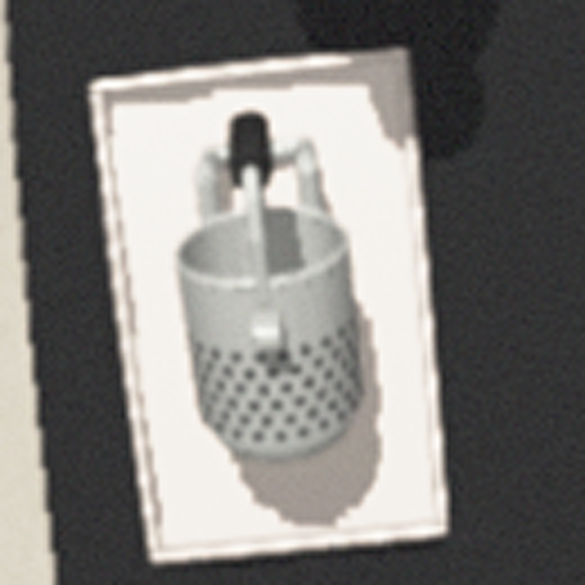

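```bash
python3 -m handwheel '[-0.002,0.003,-0.01,-3.4,0,1.9,-0.002,0.003,-0.01,-3.4,0,1.9,-0.002,0.003,-0.01,-3.4,0,1.9,0,0,-0.027,0,0,0,0,0,-0.027,0,0,0,0,0,-0.027,0,0,0,0,0,-0.027,0,0,0,0,0,-0.025,0,0,0,0,0,-0.025,0,0,0,0,0,0,0,0,0]' 100
python3 - <<'E'
from h import *
s=sense(); T=pose(s); print(s["time_s"],s["joints"].round(4).tolist(),T.round(4))
im,d=read_camera("wrist"); cv2.imwrite("pics/w2.png",im)
E
```

```text
time_s: 3.3
position: [0.4799, 0.2818, 0.0719]
orientation: [-0.21, 1.555, -0.067]
wrist_force: [-1.2, 0.0, -0.7]
grip_width: 0.998
3.3 [0.6035, 0.4603, 1.7471, -0.1816, 1.0268, 0.6138] [[ 0.0185 -0.0893  0.9958  0.4799]
 [-0.175   0.9803  0.0912  0.2818]
 [-0.9844 -0.1759  0.0025  0.0719]
 [ 0.      0.      0.      1.    ]]
```

View pics/w2.png

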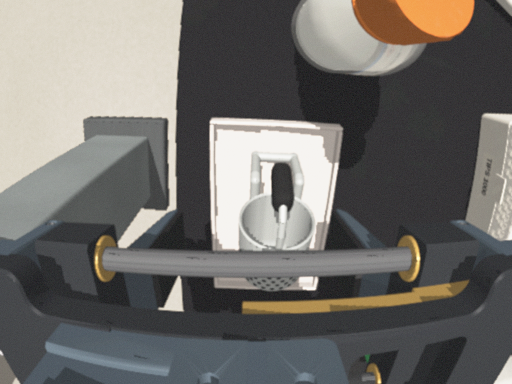

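```bash
python3 -m handwheel '[0.008,-0.009,0,0,0,-1.2,0.0075,-0.008,0,0,0,-1.2,0,0,0,0,0,0,0,0,0,0,0,0]'
python3 - <<'E'
from h import *
s=sense(); T=pose(s); print(T.round(4), "need",np.array([.4953,.2647,.0355])-T[:3,3])
E
```

```text
time_s: 3.68
position: [0.5004, 0.2671, 0.0796]
orientation: [-0.171, 1.548, -0.096]
wrist_force: [-0.6, -0.1, -0.1]
grip_width: 1.003
[[ 0.022  -0.046   0.9987  0.5004]
 [-0.1696  0.9843  0.0491  0.2671]
 [-0.9853 -0.1704  0.0138  0.0796]
 [ 0.      0.      0.      1.    ]] need [-0.00506682 -0.00242783 -0.04411408]
```

```bash
python3 -m handwheel '[-0.002,-0.001,-0.012,0,0,0,-0.002,-0.001,-0.012,0,0,0,-0.001,0,-0.01,0,0,0,0,0,-0.005,0,0,0,0,0,0,0,0,0,0,0,0,0,0,0]'
python3 - <<'E'
from h import *
s=sense(); T=pose(s); print(T.round(4), "need",np.array([.4953,.2647,.0355])-T[:3,3])
E
```

```text
time_s: 4.18
position: [0.5004, 0.266, 0.0456]
orientation: [-0.162, 1.537, -0.094]
wrist_force: [-0.7, 0.4, 0.6]
grip_width: 1.001
[[ 0.0333 -0.0404  0.9986  0.5004]
 [-0.1621  0.9857  0.0453  0.266 ]
 [-0.9862 -0.1634  0.0262  0.0456]
 [ 0.      0.      0.      1.    ]] need [-0.00509655 -0.00134583 -0.01010139]
```

```bash
python3 -m handwheel '[-0.004,-0.001,-0.008,0,1.5,0,-0.004,0,-0.005,0,0.5,0,0,0,0,0,0,0,0,0,0,0,0,0]'
python3 - <<'E'
from h import *
s=sense(); T=pose(s); print(T.round(4), "need",np.array([.4953,.2647,.0355])-T[:3,3])
im,d=read_camera("wrist"); cv2.imwrite("pics/w3.png",im)
im,d=read_camera("scene"); cv2.imwrite("pics/s3.png",cv2.resize(im[100:230,170:330],None,fx=4.5,fy=4.5,interpolation=cv2.INTER_CUBIC))
E
```

```text
time_s: 4.52
position: [0.4926, 0.2656, 0.0326]
orientation: [-0.163, 1.573, -0.091]
wrist_force: [-0.3, 0.2, -0.6]
grip_width: 0.999
[[-0.0027 -0.0463  0.9989  0.4926]
 [-0.1606  0.986   0.0452  0.2656]
 [-0.987  -0.1603 -0.0101  0.0326]
 [ 0.      0.      0.      1.    ]] need [ 0.00265788 -0.00091293  0.00292363]
```

View pics/w3.png

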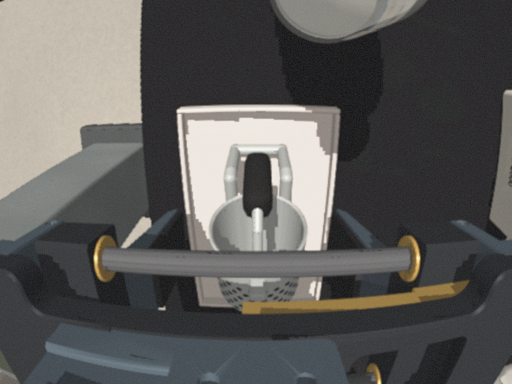

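View pics/s3.png

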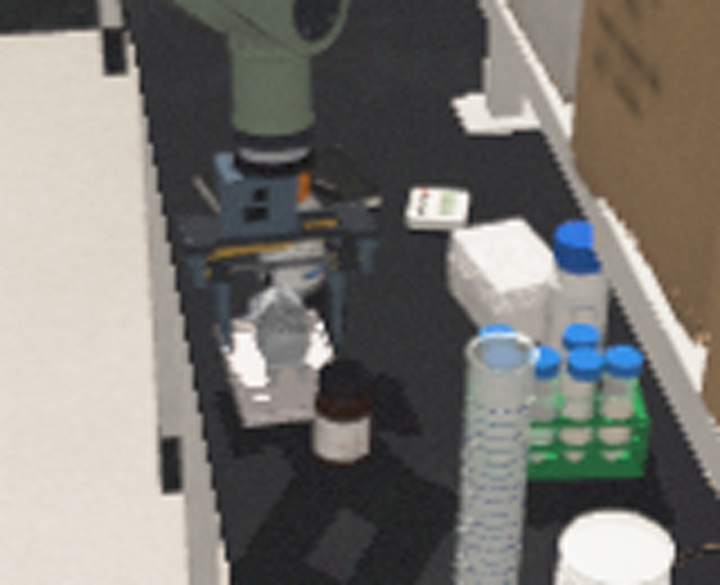

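```bash
python3 -m handwheel '[0.003,0,0.003,0,-0.6,0,0,0,0,0,0,0,0,0,0,0,0,0,0,0,0,0,0,0,0,0,0,0,0,0,0,0,0,0,0,0]' 40 20; python3 -m handwheel '[0,0,0,0,0,0,0,0,0,0,0,0]' 40 20
python3 - <<'E'
from h import *
s=sense(); T=pose(s); print(T.round(4), "need",np.array([.4953,.2647,.0355])-T[:3,3],s["moment"].round(3))
E
```

```text
time_s: 5.12
position: [0.4959, 0.266, 0.037]
orientation: [-0.161, 1.561, -0.091]
wrist_force: [-9.6, 1.6, 5.9]
grip_width: 0.593
time_s: 5.28
position: [0.4934, 0.2658, 0.037]
orientation: [-0.161, 1.566, -0.092]
wrist_force: [2.2, -0.6, -0.3]
grip_width: 0.545
[[ 0.0045 -0.0434  0.999   0.4934]
 [-0.1606  0.9861  0.0435  0.2658]
 [-0.987  -0.1607 -0.0025  0.037 ]
 [ 0.      0.      0.      1.    ]] need [ 0.00189272 -0.00108227 -0.00149957] [ 0.007 -0.423  0.083]
```

```bash
python3 -m handwheel '[0,0,0.008,0,0,0,0,0,0.015,0,0,0,0,0,0.022,0,0,0,0,0,0.025,0,0,0,0,0,0.025,0,0,0,0,0,0.025,0,0,0,0,0,0.025,0,0,0,0,0,0.025,0,0,0,0,0,0,0,0,0]' 30 20
python3 - <<'E'
from h import *
s=sense(); T=pose(s); print(s["joints"].round(3),T.round(4))
im,d=read_camera("wrist"); cv2.imwrite("pics/w4.png",im)
E
```

```text
time_s: 6.03
position: [0.4918, 0.2636, 0.215]
orientation: [-0.164, 1.568, -0.094]
wrist_force: [1.5, 0.4, -0.2]
grip_width: 0.544
[ 0.556  0.338  1.546 -0.144  1.345  0.549] [[ 0.0023 -0.0448  0.999   0.4918]
 [-0.1635  0.9855  0.0446  0.2636]
 [-0.9865 -0.1635 -0.005   0.215 ]
 [ 0.      0.      0.      1.    ]]
```

View pics/w4.png

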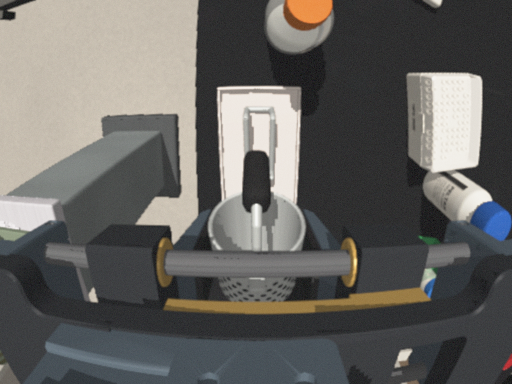

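The basket hangs clear of the cradle, gripped at (257,225). Now I'll carry it over the free worktop, turning to point outwards.

```bash
python3 -m handwheel '[0,-0.010,0,0,0,-4,0,-0.019,0,0,0,-6.7,0,-0.019,0,0,0,-6.7,0,-0.019,0,0,0,-6.7,0,-0.019,0,0,0,-6.7,0,-0.019,0,0,0,-6.7,0,-0.019,0,0,0,-6.7,0,-0.019,0,0,0,-6.7,0,-0.019,0,0,0,-6.7,0,-0.019,0,0,0,-6.7,0,-0.019,0,0,0,-6.7,0,-0.019,0,0,0,-6.7,0,-0.019,0,0,0,-6.7,0,-0.019,0,0,0,-6,0,-0.012,0,0,0,-4,0,0,0,0,0,0]'
python3 - <<'E'
from h import *
s=sense(); T=pose(s); print(s["joints"].round(3),T.round(4))
E
```

```text
time_s: 7.42
position: [0.4776, -0.0202, 0.1884]
orientation: [1.212, 1.322, -1.426]
wrist_force: [-0.4, 0.2, -1.5]
grip_width: 0.543
[-0.082  0.294  1.687  0.023  1.36   1.593] [[-0.1952  0.9743 -0.1126  0.4776]
 [ 0.0387 -0.107  -0.9935 -0.0202]
 [-0.98   -0.1983 -0.0168  0.1884]
 [ 0.      0.      0.      1.    ]]
```

```bash
python3 -m handwheel '[0.002,0.001,0,0,-4,-0.5,0.002,0.001,0,0,-6.5,-0.5,0.002,0,0,0,-6.5,-0.5,0.002,0,0,0,-6.5,-0.5,0.002,0,0,0,-6.5,0,0.002,0,0,0,-6.5,0,0.002,0,0,0,-6.5,0,0.002,0,0,0,-6.5,0,0.002,0,0,0,-6.5,0,0.002,0,0,0,-6.5,0,0,0,0,0,-5,0,0,0,0,0,-3,0,0,0,0,0,0,0,0,0,0,0,0,0]'
python3 - <<'E'
from h import *
s=sense(); T=pose(s); print(s["joints"].round(3),T.round(4)); print(np.degrees(np.arcsin(T[2,0])))
im,d=read_camera("wrist"); cv2.imwrite("pics/w5.png",im)
im,d=read_camera("scene"); cv2.imwrite("pics/s5.png",cv2.resize(im[100:300,130:350],None,fx=3,fy=3,interpolation=cv2.INTER_CUBIC))
E
```

```text
time_s: 8.58
position: [0.4923, 0.0085, 0.1764]
orientation: [1.633, 0.712, -0.629]
wrist_force: [0.5, 0.6, -1.4]
grip_width: 0.544
[-0.15  -0.021  2.362  1.206  0.227  0.387] [[ 0.6675  0.7443 -0.0198  0.4923]
 [ 0.1115 -0.1263 -0.9857  0.0085]
 [-0.7362  0.6558 -0.1673  0.1764]
 [ 0.      0.      0.      1.    ]]
-47.405724331738796
```

View pics/w5.png

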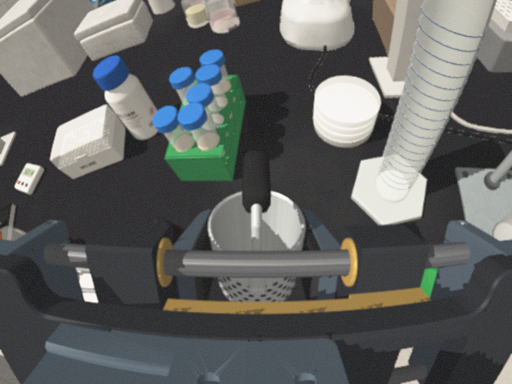

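View pics/s5.png

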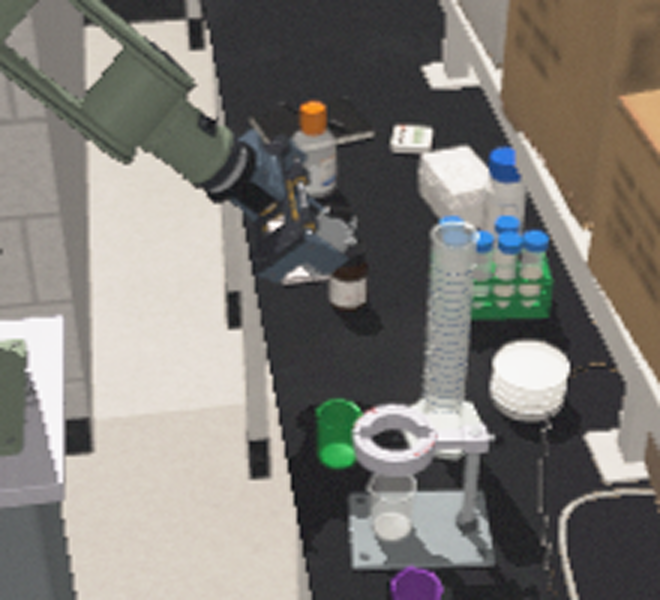

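```bash
cat >> h.py <<'E'
def want(psi,el,R0=None):
    "rotation with tool x at azimuth psi, elevation el (deg), tool z horizontal"
    p,e=np.radians([psi,el]); x=np.array([np.cos(e)*np.cos(p),np.cos(e)*np.sin(p),np.sin(e)])
    z=np.array([np.sin(p),-np.cos(p),0]); return np.c_[x,np.cross(z,x),z]
def turn(Rw,T): 
    return np.degrees(Ro.from_matrix(Rw@T[:3,:3].T).as_rotvec())
E
python3 - <<'E'
from h import *
T=pose(); 
for p in (30,45,60): print(turn(want(p,-29.2),T).round(1))
E
```

```text
[ -4.5 -21.   29.2]
[ -1.8 -21.7  44. ]
[  1.1 -22.2  58.8]
```

```bash
python3 -m handwheel '[0,0,0,0,-1,5,0,0,0,0,-2,6,0,0,0,0,-3,6,0,0,0,0,-3,6,0,0,0,0,-3,6,0,0,0,0,-3,6,0,0,0,-0.5,-3,5,0,0,0,-0.5,-3,4,0,0,0,0,0,0,0,0,0,0,0,0]'
python3 - <<'E'
from h import *
s=sense(); T=pose(s); print(s["joints"].round(3),T.round(4)); print(np.degrees(np.arcsin(T[2,0])),turn(want(45,-29.2),T).round(1))
E
```

```text
time_s: 9.52
position: [0.4915, 0.0073, 0.1731]
orientation: [1.264, 0.958, 0.135]
wrist_force: [-0.1, -0.5, -1.5]
grip_width: 0.545
[-0.614  0.228  2.344  1.407  0.994 -0.874] [[ 0.6228  0.4034  0.6704  0.4915]
 [ 0.5726  0.3488 -0.7419  0.0073]
 [-0.5331  0.8459 -0.0137  0.1731]
 [ 0.      0.      0.      1.    ]]
-32.21445723654091 [ 1.5 -2.7  2.9]
```

```bash
python3 -m handwheel '[0,0.002,-0.012,0.3,-0.5,0.6,0,0.003,-0.018,0.3,-0.5,0.6,0,0.003,-0.018,0.3,-0.5,0.6,0,0.003,-0.018,0.3,-0.5,0.6,0,0.003,-0.018,0.2,-0.5,0.6,0,0.003,-0.014,0,-0.3,0,0,0.002,-0.008,0,0,0,0,0,0,0,0,0,0,0,0,0,0,0]'
python3 - <<'E'
from h import *
s=sense(); T=pose(s); print(s["joints"].round(3),T.round(4)); print(np.degrees(np.arcsin(T[2,0])),turn(want(45,-29.2),T).round(1))
im,d=read_camera("wrist"); cv2.imwrite("pics/w6.png",im);np.save("d_w6.npy",d);np.save("T_w6.npy",T)
for t in ("basket_mid","basket_grip"): print(t,[(q["position"],q["p"]) for q in place_of("wrist",t)[:2]])
im,d=read_camera("scene"); cv2.imwrite("pics/s6.png",cv2.resize(im[130:280,170:330],None,fx=4,fy=4,interpolation=cv2.INTER_CUBIC))
im,d=read_camera("top"); cv2.imwrite("pics/t6.png",cv2.resize(im[120:270,170:330],None,fx=4,fy=4,interpolation=cv2.INTER_CUBIC))
E
```

```text
time_s: 10.27
position: [0.492, 0.0297, 0.0643]
orientation: [1.243, 0.962, 0.209]
wrist_force: [-0.5, -0.3, -2.0]
grip_width: 0.543
[-0.584  0.536  2.462  1.683  1.023 -1.409] [[ 0.6091  0.351   0.7112  0.492 ]
 [ 0.6141  0.3589 -0.7029  0.0297]
 [-0.502   0.8649  0.0031  0.0643]
 [ 0.      0.      0.      1.    ]]
-30.12987843250625 [ 0.8 -0.5 -0.3]
basket_mid [([254.9, 256.4], 0.76)]
basket_grip [([258.6, 179.6], 0.68)]
```

View pics/s6.png

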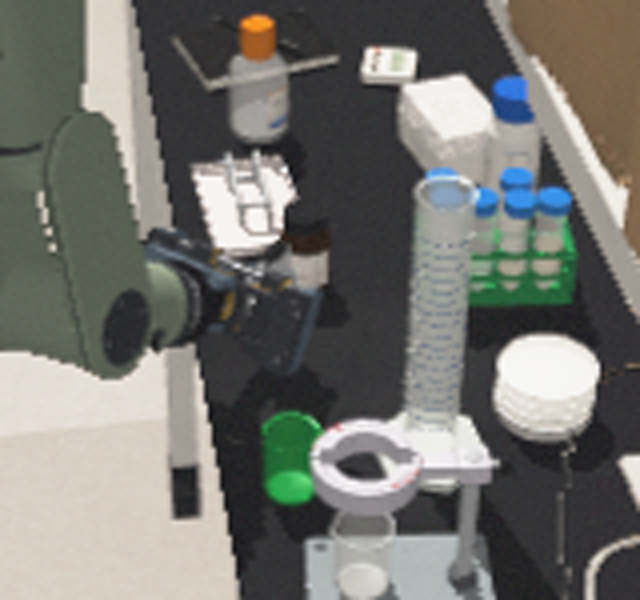

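View pics/t6.png

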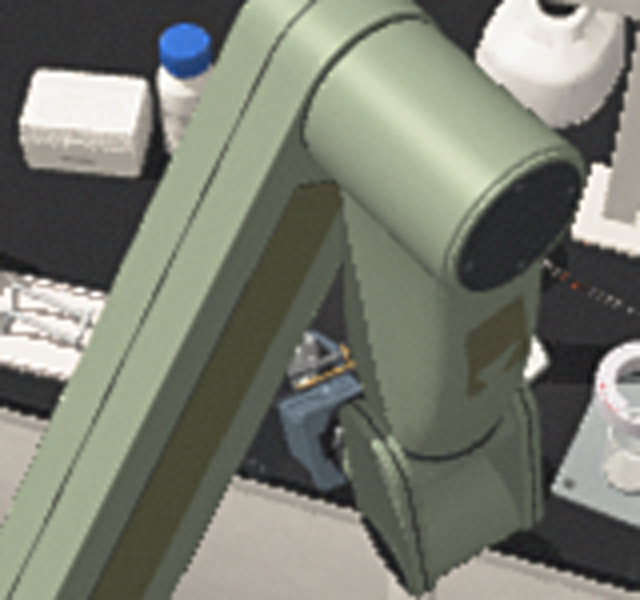

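View pics/w6.png

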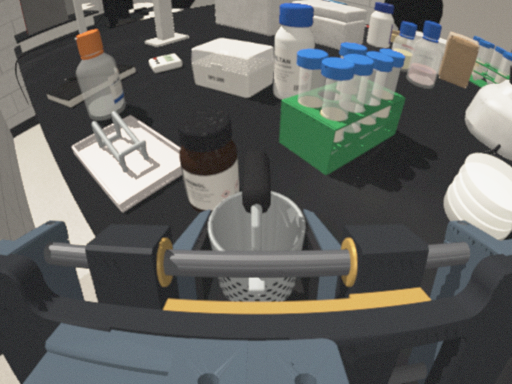

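Run:
```python
from h import *
T=np.load("T_w6.npy");d=np.load("d_w6.npy");P=cloud("wrist",d,T)
for px in ((208,150),(208,160),(200,185),(215,205)): print(px,P[px[1],px[0]].round(4),onz(ray("wrist",px,T),0).round(4))
# basket points: in tool frame
Ti=np.linalg.inv(T)
q=P[150:290,205:308].reshape(-1,3); q=q@Ti[:3,:3].T+Ti[:3,3]
v,u=np.mgrid[150:290,205:308]
D=d[150:290,205:308]
for px in ((257,155),(257,180),(257,200),(256,215),(212,225),(303,225),(257,198)): 
    w=P[px[1],px[0]]; print(px,w.round(4),(Ti[:3,:3]@w+Ti[:3,3]).round(4))
# solve alpha,s: grip centre ray with tool plane z=0
for px in ((258.6,179.6),(257,182)):
    o,dd=ray("wrist",px,T); o=Ti[:3,:3]@o+Ti[:3,3]; dd=Ti[:3,:3]@dd
    print("ray in tool",o.round(4),dd.round(4))
    for z in np.arange(.03,.09,.01):
        k=(z-o[1])/dd[1]; print((o+k*dd).round(4))
```

```text
(208, 150) [0.5203 0.1116 0.0734] [0.5767 0.1976 0.    ]
(208, 160) [0.5201 0.1132 0.0626] [0.5646 0.1818 0.    ]
(200, 185) [0.5107 0.1166 0.0386] [0.5322 0.1537 0.    ]
(215, 205) [0.518  0.1085 0.0142] [ 0.5255  0.1199 -0.    ]
(257, 155) [0.4897 0.0261 0.1303] [-0.0367  0.055   0.0011]
(257, 180) [0.4782 0.0145 0.13  ] [-0.0507  0.0465  0.0011]
(257, 200) [0.4728 0.009  0.1262] [-0.0555  0.0393  0.0011]
(256, 215) [0.4693 0.0059 0.1224] [-0.0576  0.0338  0.0007]
(212, 225) [0.4662 0.035  0.0933] [-0.027  0.018 -0.022]
(303, 225) [0.4986 0.0016 0.0947] [-0.0285  0.0186  0.0246]
(257, 198) [0.4731 0.0093 0.1268] [-0.0554  0.0401  0.0011]
ray in tool [-0.1695  0.0712  0.0009] [ 0.9793 -0.2022  0.0069]
[0.0299 0.03   0.0023]
[-0.0186  0.04    0.002 ]
[-0.067   0.05    0.0017]
[-0.1154  0.06    0.0013]
[-0.1638  0.07    0.001 ]
[-0.2123  0.08    0.0006]
ray in tool [-0.1695  0.0712  0.0009] [ 0.9777 -0.2101  0.0015]
[0.022  0.03   0.0012]
[-0.0245  0.04    0.0012]
[-0.071   0.05    0.0011]
[-0.1175  0.06    0.001 ]
[-0.1641  0.07    0.0009]
[-0.2106  0.08    0.0009]
```

```bash
python3 -m handwheel '[0,0,-0.010,0.4,-0.4,0,0,0,-0.010,0.4,-0.3,0,0,0,-0.006,0,0,0,0,0,0,0,0,0,0,0,0,0,0,0]'
python3 - <<'E'
from h import *
s=sense(); T=pose(s); print(s["joints"].round(3),T.round(4)); print(np.degrees(np.arcsin(T[2,0])),turn(want(45,-30),T).round(1))
E
```

```text
time_s: 10.93
position: [0.4943, 0.0271, 0.0416]
orientation: [1.247, 0.94, 0.225]
wrist_force: [0.0, -0.2, -1.4]
grip_width: 0.549
[-0.596  0.622  2.478  1.742  1.06  -1.54 ] [[ 0.6224  0.3316  0.709   0.4943]
 [ 0.6163  0.3508 -0.7051  0.0271]
 [-0.4825  0.8758  0.014   0.0416]
 [ 0.      0.      0.      1.    ]]
-28.846401784633507 [-0.2  1.4 -0.2]
```

```bash
python3 -m handwheel '[0,0,-0.006,0,0.8,0,0,0,-0.003,0,0.3,0,0,0,0,0,0,0,0,0,0,0,0,0]'
python3 - <<'E'
from h import *
s=sense(); T=pose(s); print(T[:3,3].round(4),np.degrees(np.arcsin(T[2,0])),turn(want(45,-30),T).round(1))
im,d=read_camera("wrist");P=cloud("wrist",d,T); cv2.imwrite("pics/w7.png",im)
g=[P[v,257] for v in range(155,195,4)]; print(np.round(g,4)); print([round(float(P[v,u,2]),4) for v,u in ((225,212),(225,303),(90,150),(120,60),(180,360),(200,380),(150,240))])
E
```

```text
time_s: 11.27
position: [0.4951, 0.0265, 0.0335]
orientation: [1.249, 0.955, 0.212]
wrist_force: [-0.1, -0.7, -1.5]
grip_width: 0.539
[0.4951 0.0265 0.0335] -29.656979343341845 [-0.1  0.4 -0.1]
[[0.4922 0.0222 0.0998]
 [0.4909 0.021  0.0989]
 [0.4888 0.0188 0.0991]
 [0.4868 0.0168 0.0991]
 [0.4851 0.0151 0.0988]
 [0.4826 0.0126 0.0996]
 [0.4816 0.0116 0.0987]
 [0.4793 0.0093 0.0994]
 [0.4778 0.0078 0.0991]
 [0.4768 0.0068 0.0983]]
[0.0625, 0.0635, -0.0, -0.0007, 0.0002, -0.0006, -0.0008]
```

```bash
python3 -m handwheel '[0,0,-0.002,0,0,0,0,0,-0.001,0,0,0,0,0,0,0,0,0]'
python3 - <<'E'
from h import *
s=sense(); T=pose(s); print(T[:3,3].round(4),np.degrees(np.arcsin(T[2,0])),s["wrist_force"],s["moment"])
im,d=read_camera("wrist");P=cloud("wrist",d,T)
print(np.mean([P[v,257,2] for v in range(155,190)]))
E
```

```text
time_s: 11.57
position: [0.4953, 0.0266, 0.0312]
orientation: [1.249, 0.953, 0.214]
wrist_force: [-0.0, 0.0, -1.3]
grip_width: 0.539
[0.4953 0.0266 0.0312] -29.563450769429473 [-0.03843899  0.01656963 -1.32767306] [-0.52241313  0.64908859  0.0122127 ]
0.09681858779017913
```

```bash
python3 -m handwheel '[0,0,-0.0015,0,0,0,0,0,0,0,0,0]'; python3 -m handwheel '[0,0,0,0,0,0,0,0,0,0,0,0,0,0,0,0,0,0,0,0,0,0,0,0]' 75
python3 - <<'E'
from h import *
s=sense(); T=pose(s); print(T.round(4))
im,d=read_camera("wrist");P=cloud("wrist",d,T); cv2.imwrite("pics/w8.png",im)
print(np.round([P[v,257] for v in range(155,190,5)],4))
E
```

```text
time_s: 11.78
position: [0.4958, 0.0269, 0.0313]
orientation: [1.251, 0.95, 0.217]
wrist_force: [-0.2, -0.2, -1.6]
grip_width: 0.541
time_s: 12.12
position: [0.4959, 0.027, 0.0315]
orientation: [1.251, 0.949, 0.217]
wrist_force: [-0.3, -0.9, 0.1]
grip_width: 0.746
[[ 0.6173  0.3423  0.7084  0.4959]
 [ 0.6164  0.3492 -0.7058  0.027 ]
 [-0.489   0.8723  0.0046  0.0315]
 [ 0.      0.      0.      1.    ]]
[[0.4934 0.0234 0.0968]
 [0.4906 0.0205 0.097 ]
 [0.4888 0.0187 0.0963]
 [0.4859 0.0158 0.0967]
 [0.4838 0.0137 0.0964]
 [0.4809 0.0108 0.0973]
 [0.4798 0.0097 0.0959]]
```

View pics/w8.png

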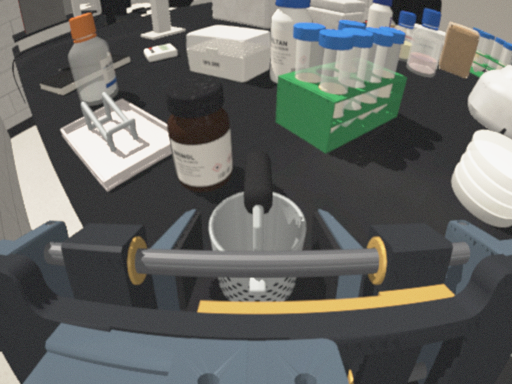

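```bash
python3 -m handwheel '[0,0,0,0,0,0,-0.006,-0.006,0.004,0,0,0,-0.010,-0.010,0.008,0,0,0,-0.012,-0.012,0.010,0,0,0,-0.012,-0.012,0.012,0,0,0,-0.01,-0.012,0.02,0,0,0,-0.005,-0.008,0.02,0,0,0,0,0,0.025,0,0,0,0,0,0.025,0,0,0,0,0,0.02,0,0,0,0,0,0,0,0,0]' 100
python3 - <<'E'
from h import *
s=sense(); T=pose(s); print(s["joints"].round(3),T.round(4))
im,d=read_camera("wrist");P=cloud("wrist",d,T); cv2.imwrite("pics/w9.png",im)
E
```

```text
time_s: 13.08
position: [0.4363, -0.0344, 0.1795]
orientation: [1.254, 0.957, 0.215]
wrist_force: [0.4, 0.2, 0.1]
grip_width: 1.003
[-0.844  0.24   2.36   1.238  1.166 -0.975] [[ 0.6127  0.3482  0.7095  0.4363]
 [ 0.6185  0.3476 -0.7047 -0.0344]
 [-0.492   0.8706 -0.0024  0.1795]
 [ 0.      0.      0.      1.    ]]
```

View pics/w9.png

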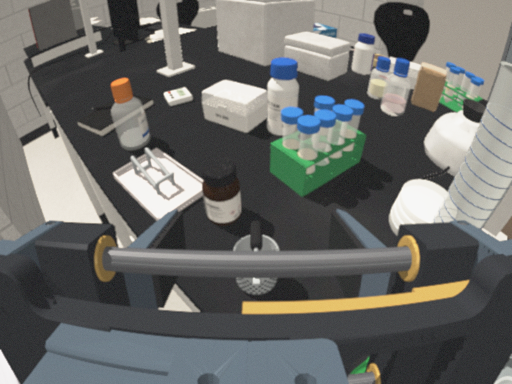

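Run:
```python
from h import *
T=pose(); print(turn(want(45,-90),T).round(1))
```

```text
[-43.   42.5  -0.1]
```

```bash
python3 -m handwheel '[0,0,0.005,-4.5,4.5,0,0.004,0.005,0.005,-4.7,4.7,0,0.005,0.005,0.004,-4.7,4.7,0,0.005,0.005,0.004,-4.7,4.7,0,0.005,0.005,0.003,-4.7,4.7,0,0.005,0.005,0.003,-4.7,4.7,0,0.005,0.005,0.003,-4.7,4.7,0,0.005,0.005,0,-4.7,4.7,0,0.005,0.005,0,-4,4,0,0,0,0,0,0,0,0,0,0,0,0,0]'
python3 - <<'E'
from h import *
s=sense(); T=pose(s); print(s["joints"].round(3),T.round(4),turn(want(45,-90),T).round(1))
im,d=read_camera("wrist");P=cloud("wrist",d,T); cv2.imwrite("pics/w10.png",im);np.save("d_w10.npy",d);np.save("T_w10.npy",T)
for t in ("basket_mid","basket_grip"): print(t,[(q["position"],q["p"]) for q in place_of("wrist",t)[:2]])
E
```

```text
time_s: 14.05
position: [0.4635, 0.0059, 0.183]
orientation: [0.717, 1.465, -0.516]
wrist_force: [-1.1, 0.4, -0.3]
grip_width: 0.997
[-0.096  0.141  1.897  0.133  1.057  0.632] [[ 0.0609  0.7072  0.7044  0.4635]
 [ 0.1103  0.6966 -0.7089  0.0059]
 [-0.992   0.1208 -0.0356  0.183 ]
 [ 0.      0.      0.      1.    ]] [-6.3  3.5  0.3]
basket_mid [([269.4, 176.5], 0.69)]
basket_grip [([271.5, 186.9], 0.94), ([269.5, 181.3], 0.54)]
```

View pics/w10.png

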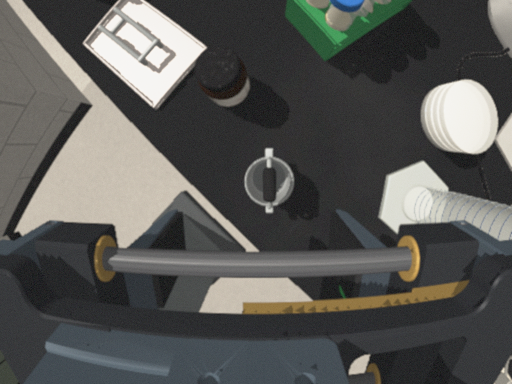

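Run:
```python
from h import *
T=np.load("T_w10.npy");d=np.load("d_w10.npy");P=cloud("wrist",d,T);im=cv2.imread("pics/w10.png")
m=(P[...,2]>.085)&(P[...,2]<.11)&(abs(P[...,0]-.486)<.05)&(abs(P[...,1]-.017)<.05)
Q=P[m];print(m.sum(),Q.mean(0).round(4),cv2.minAreaRect(Q[:,:2].astype(np.float32)))
m=(P[...,2]>.044)&(P[...,2]<.075)&(abs(P[...,0]-.486)<.06)&(abs(P[...,1]-.017)<.06)
Q=P[m];print(m.sum(),Q.mean(0).round(4),cv2.minEnclosingCircle(Q[:,:2].astype(np.float32)),cv2.minAreaRect(Q[:,:2].astype(np.float32)))
a=onz(ray("wrist",(269.5,152),T),.052);b=onz(ray("wrist",(268,209),T),.052);print(a,b,(a+b)/2,np.degrees(np.arctan2(*(a-b)[1::-1])),np.linalg.norm(a-b))
cv2.imwrite("pics/w10c.png",cv2.resize(im[140:220,230:310],None,fx=7,fy=7,interpolation=cv2.INTER_CUBIC))
```

```text
488 [0.4879 0.0172 0.0945] ((0.4871334433555603, 0.016434337943792343), (0.04307159036397934, 0.010885447263717651), 45.069580078125)
515 [0.4866 0.0153 0.0566] ((0.4869266748428345, 0.016654249280691147), 0.03350498154759407) ((0.4874333441257477, 0.01665031537413597), (0.05114264786243439, 0.05085065960884094), 89.42317962646484)
[0.50901153 0.03722788 0.052     ] [ 0.46574277 -0.00396253  0.052     ] [0.48737715 0.01663267 0.052     ] 43.59036210428738 0.059739726307427174
```

View pics/w10c.png

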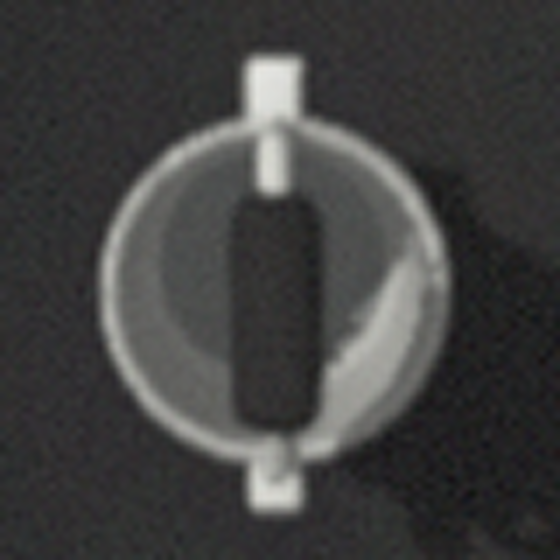

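```bash
python3 -m handwheel '[0.006,0.003,0,-2,1.2,0,0.008,0.004,-0.008,-2.2,1.2,0,0.007,0.003,-0.014,-2,1.2,0,0,0,-0.014,0,0,0,0,0,0,0,0,0,0,0,0,0,0,0]'
python3 - <<'E'
from h import *
s=sense(); T=pose(s); print(s["joints"].round(3),T[:3,3].round(4),turn(want(45,-90),T).round(1),(np.array([.4872,.0166,.073])-T[:3,3]).round(4))
E
```

```text
time_s: 14.7
position: [0.4771, 0.0063, 0.1439]
orientation: [0.633, 1.484, -0.636]
wrist_force: [0.1, 0.2, -0.6]
grip_width: 0.998
[-0.012  0.231  1.882  0.002  1.037  0.798] [0.4771 0.0063 0.1439] [-0.1 -0.5  1.5] [ 0.0101  0.0103 -0.0709]
```

```bash
python3 -m handwheel '[0.006,0.006,-0.005,0,-0.2,0.7,0.005,0.005,-0.008,0,-0.2,0.5,0,0,-0.005,0,0,0,0,0,0,0,0,0,0,0,0,0,0,0]'
python3 - <<'E'
from h import *
s=sense(); T=pose(s); print(T[:3,3].round(4),turn(want(45,-90),T).round(1),(np.array([.4872,.0166,.073])-T[:3,3]).round(4))
E
```

```text
time_s: 15.12
position: [0.4882, 0.0156, 0.1259]
orientation: [0.623, 1.48, -0.617]
wrist_force: [-0.2, -0.2, -0.0]
grip_width: 1.001
[0.4882 0.0156 0.1259] [-0.2  0.1  0.5] [-0.001   0.001  -0.0529]
```

```bash
python3 -m handwheel '[0,0,-0.012,0,0,0,0,0,-0.014,0,0,0,0,0,-0.014,0,0,0,0,0,-0.008,0,0,0,0,0,0,0,0,0,0,0,0,0,0,0]' 60
python3 - <<'E'
from h import *
s=sense(); T=pose(s); print(T[:3,3].round(4),turn(want(45,-90),T).round(1),(np.array([.4872,.0166,.073])-T[:3,3]).round(4))
im,d=read_camera("wrist"); cv2.imwrite("pics/w11.png",im)
E
```

```text
time_s: 15.62
position: [0.4897, 0.0157, 0.0783]
orientation: [0.624, 1.475, -0.614]
wrist_force: [0.2, 0.2, 0.6]
grip_width: 0.61
[0.4897 0.0157 0.0783] [-0.2  0.4  0.4] [-0.0025  0.0009 -0.0053]
```

View pics/w11.png

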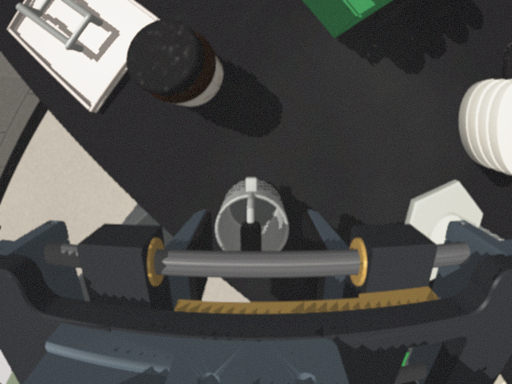

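```bash
python3 -m handwheel '[-0.002,0.001,-0.004,0,-0.3,0,-0.001,0,-0.002,0,0,0,0,0,0,0,0,0]' ; python3 -m handwheel '[0,0,0,0,0,0,0,0,0,0,0,0,0,0,0,0,0,0,0,0,0,0,0,0,0,0,0,0,0,0,0,0,0,0,0,0,0,0,0,0,0,0,0,0,0,0,0,0]' 3 25
python3 - <<'E'
from h import *
s=sense(); T=pose(s); print(T[:3,3].round(4),turn(want(45,-90),T).round(1),(np.array([.4872,.0166,.073])-T[:3,3]).round(4))
im,d=read_camera("wrist"); cv2.imwrite("pics/w12.png",im)
E
```

```text
time_s: 15.92
position: [0.4878, 0.0168, 0.0738]
orientation: [0.627, 1.466, -0.611]
wrist_force: [0.4, 0.3, 0.2]
grip_width: 0.6
time_s: 16.58
position: [0.4883, 0.0169, 0.0747]
orientation: [0.627, 1.464, -0.61]
wrist_force: [0.1, -0.4, -1.6]
grip_width: 0.13
[0.4883 0.0169 0.0747] [-0.2  1.1  0.4] [-0.0011 -0.0003 -0.0017]
```

View pics/w12.png

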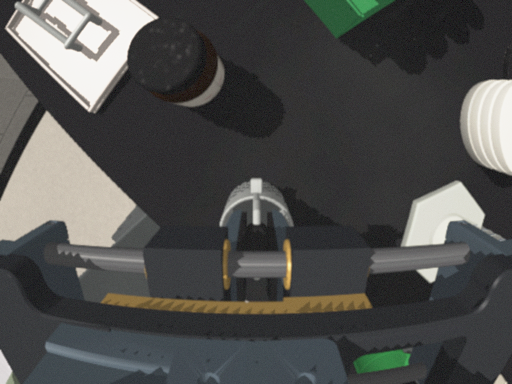

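```bash
python3 -m handwheel '[0,0,0.010,0,0,0,0,0,0.020,0,0,0,0,0,0.025,0,0,0,0,0,0.025,0,0,0,0,0,0.025,0,0,0,-0.004,-0.005,0.025,0,0,-4,-0.006,-0.012,0.02,0,0,-6.5,-0.006,-0.017,0.02,0,0,-6.5,-0.006,-0.017,0.01,0,0,-6.5,-0.006,-0.017,0.005,0,0,-6.5,-0.006,-0.017,0,0,0,-6.5,-0.005,-0.017,0,0,0,-6.5,0,-0.017,0,0,0,-6.5,0,-0.017,0,0,0,-6.5,0,-0.010,0,0,0,-4,0,0,0,0,0,0,0,0,0,0,0,0]'
python3 - <<'E'
from h import *
s=sense(); T=pose(s); print(s["joints"].round(3),T.round(4))
im,d=read_camera("wrist"); cv2.imwrite("pics/w13.png",im);np.save("d_w13.npy",d);np.save("T_w13.npy",T)
for t in ("basket_mid","basket_grip","ring_top","lock","stand","beaker","cylinder"): print(t,[(q["position"],round(q["p"],2)) for q in place_of("wrist",t)[:2]])
E
```

```text
time_s: 18.05
position: [0.4401, -0.1348, 0.2646]
orientation: [1.443, 1.032, -1.433]
wrist_force: [0.1, -0.2, -1.9]
grip_width: 0.131
[-3.220e-01  1.000e-01  1.724e+00 -1.000e-03  1.307e+00  1.568e+00] [[ 9.800e-03  9.497e-01 -3.131e-01  4.401e-01]
 [-4.000e-03 -3.131e-01 -9.497e-01 -1.348e-01]
 [-9.999e-01  1.060e-02  8.000e-04  2.646e-01]
 [ 0.000e+00  0.000e+00  0.000e+00  1.000e+00]]
basket_mid [([257.5, 219.5], 0.69)]
basket_grip [([256.5, 249.4], 0.93), ([254.4, 220.3], 0.7)]
ring_top [([387.7, 79.7], 0.67)]
lock [([376.2, 86.8], 0.82)]
stand [([341.1, 93.2], 0.56)]
beaker [([268.3, 144.0], 0.77), ([417.7, 73.9], 0.69)]
cylinder []
```

View pics/w13.png

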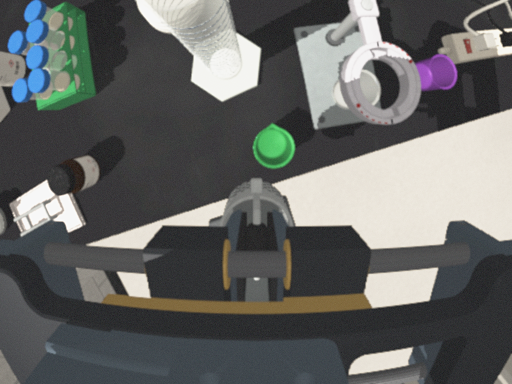

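```bash
cat > ring.py <<'E'
from h import *
def ring(tag,c0=(.515,-.295)):
    T=np.load(f"T_{tag}.npy");d=np.load(f"d_{tag}.npy");P=cloud("wrist",d,T);im=cv2.imread(f"pics/{tag}.png")
    # rectify ring plane z=.153 onto a top view, 0.25 mm/px... +x up, +y left
    N=480; sc=.00025*1.0
    g=np.mgrid[0:N,0:N]; X=c0[0]+(N/2-g[0])*sc; Y=c0[1]+(N/2-g[1])*sc
    p=camera_params("wrist");K=p["mtx"];H=np.linalg.inv(T@p["hand_eye"])
    c=np.stack([X,Y,np.full_like(X,.153)],-1)@H[:3,:3].T+H[:3,3]
    r=np.hypot(c[...,0],c[...,1]);th=np.arctan2(r,c[...,2])
    mx=(K[0,2]+K[0,0]*th*c[...,0]/r).astype(np.float32);my=(K[1,2]+K[1,1]*th*c[...,1]/r).astype(np.float32)
    o=cv2.remap(im,mx,my,cv2.INTER_CUBIC)
    m=(abs(P[...,2]-.153)<.006)&(np.hypot(P[...,0]-c0[0],P[...,1]-c0[1])<.055)
    Q=P[m]; print("ring pts",len(Q),Q.mean(0).round(4))
    # fit annulus centre maximizing coverage
    from scipy.optimize import minimize
    f=lambda q:np.mean(np.clip(np.abs(np.hypot(Q[:,0]-q[0],Q[:,1]-q[1])-.0355)-.0075,0,.02)**2)*1e6
    rr=minimize(f,c0,method="Nelder-Mead"); print("centre",rr.x.round(4),rr.fun)
    hsv=cv2.cvtColor(im,cv2.COLOR_BGR2HSV)
    rm=(((hsv[...,0]<10)|(hsv[...,0]>170))&(hsv[...,1]>90)&(hsv[...,2]>80)&m).astype(np.uint8)
    n,l,st,ce=cv2.connectedComponentsWithStats(rm)
    for i in range(1,n): 
        w=onz(ray("wrist",ce[i],T),.153); print("red",st[i,4],ce[i].round(1),w.round(4),"az",np.degrees(np.arctan2(w[1]-rr.x[1],w[0]-rr.x[0])).round(1),"r",np.hypot(*(w[:2]-rr.x)).round(4))
    cv2.imwrite(f"pics/{tag}_ring.png",o); return rr.x
E
python3 -c "
from ring import *
ring('w13')"
```

```text
ring pts 2823 [ 0.512  -0.2898  0.1517]
centre [ 0.5139 -0.2921] 1.5958909654153441
red 1 [402.  50.] [ 0.539  -0.3231  0.153 ] az -51.0 r 0.0399
red 1 [407.  54.] [ 0.5339 -0.3276  0.153 ] az -60.6 r 0.0407
red 7 [410.3  61. ] [ 0.526  -0.3289  0.153 ] az -71.8 r 0.0387
red 9 [358. 105.] [ 0.4953 -0.2562  0.153 ] az 117.4 r 0.0404
```

View pics/w13_ring.png

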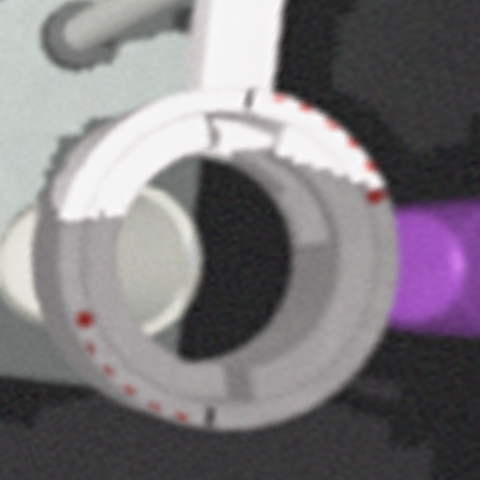

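Run:
```python
from h import *
T=np.load("T_w13.npy");d=np.load("d_w13.npy");P=cloud("wrist",d,T);Ti=np.linalg.inv(T);im=cv2.imread("pics/w13.png")
Q=P@Ti[:3,:3].T+Ti[:3,3]
for v in range(176,200,2): print(v,Q[v,257].round(4),Q[v,252].round(4),Q[v,262].round(4))
m=(np.abs(Q[...,0]-.012)<.012)&(np.hypot(Q[...,1],Q[...,2])<.03)&(Q[...,1]>.008)
from scipy.optimize import least_squares
# rim points: near x = +0.0107+... 
q=Q[m]; print(len(q))
r=np.hypot(q[:,1],q[:,2])
for lo in range(-2,24,3):
    k=(q[:,0]*1e3>lo)&(q[:,0]*1e3<lo+3); 
    if k.sum()>5: print(lo,k.sum(),q[k].mean(0).round(4),q[k][:,2].min().round(4),q[k][:,2].max().round(4),q[k][:,1].max().round(4))
cv2.imwrite("pics/w13c.png",cv2.resize(im[165:255,200:315],None,fx=6,fy=6,interpolation=cv2.INTER_CUBIC))
```

```text
176 [ 0.264  -0.0118 -0.0003] [ 0.2639 -0.0118 -0.0077] [ 0.2651 -0.0121  0.0072]
178 [ 0.0261  0.0331 -0.0004] [ 0.0262  0.033  -0.0038] [ 0.2661 -0.0153  0.0072]
180 [ 0.0234  0.0322 -0.0004] [ 0.0238  0.0321 -0.0037] [ 0.2655 -0.0182  0.0072]
182 [ 0.0246  0.0306 -0.0004] [ 0.0238  0.0308 -0.0037] [0.0617 0.0226 0.0036]
184 [ 0.0245  0.0293 -0.0004] [ 0.0244  0.0293 -0.0037] [0.0509 0.0234 0.0034]
186 [ 0.0252  0.0277 -0.0004] [ 0.0248  0.0278 -0.0038] [0.0447 0.0233 0.0033]
188 [ 0.024   0.0266 -0.0004] [ 0.0242  0.0266 -0.0037] [0.0389 0.0231 0.0032]
190 [ 0.0246  0.0251 -0.0004] [ 0.0247  0.0251 -0.0038] [0.0302 0.0237 0.0031]
192 [ 0.0232  0.0241 -0.0004] [ 0.0241  0.0238 -0.0038] [0.0247 0.0237 0.003 ]
194 [ 0.0147  0.0249 -0.0004] [ 0.0196  0.0236 -0.0037] [0.0186 0.0239 0.0029]
196 [ 0.0099  0.0248 -0.0004] [ 0.0151  0.0234 -0.0036] [0.0155 0.0233 0.0028]
198 [ 0.0056  0.0247 -0.0004] [ 0.0144  0.0223 -0.0036] [0.015  0.0221 0.0028]
527
-2 13 [ 0.0005  0.022  -0.0015] -0.0112 0.0086 0.0249
1 10 [ 0.0025  0.0233 -0.0012] -0.0106 0.0093 0.0249
4 10 [ 0.0056  0.0245 -0.0011] -0.0028 0.0008 0.025
7 8 [ 0.0088  0.0246 -0.0008] -0.0029 0.0009 0.025
10 12 [ 0.0123  0.0195 -0.0066] -0.0232 0.0144 0.0248
13 266 [ 0.0144  0.0181 -0.0011] -0.0241 0.022 0.025
16 73 [ 0.0175  0.0204 -0.0015] -0.0238 0.0216 0.0248
19 52 [ 0.0205  0.0208 -0.0006] -0.0226 0.0205 0.0244
22 83 [ 0.0232  0.024  -0.0019] -0.0216 0.02 0.0296
```

View pics/w13c.png

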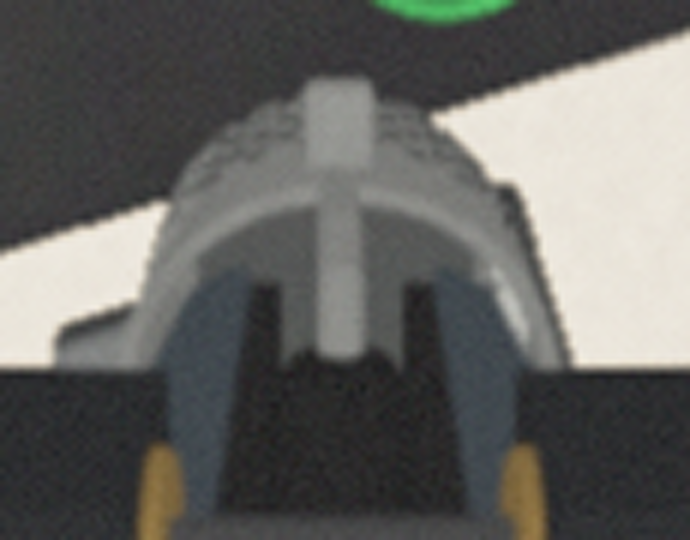

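```bash
python3 -m handwheel '[0.001,-0.012,0,0,0,1,0.003,-0.020,0,0,0,1.5,0.004,-0.020,0,0,0,1.5,0.006,-0.020,0,0,0,1.5,0.009,-0.020,0,0,0,1.5,0.010,-0.018,0,0,0,1.5,0.010,-0.016,0,0,0,1.5,0.010,-0.012,0,0,0,1,0.008,-0.008,0,0,0,0,0,0,0,0,0,0,0,0,0,0,0,0]'
python3 - <<'E'
from h import *
s=sense(); T=pose(s); print(s["joints"].round(3),T[:3,3].round(4),turn(want(-6.8,-90),T).round(1),(np.array([.5118,-.2932,.2646])-T[:3,3]).round(4))
im,d=read_camera("wrist"); cv2.imwrite("pics/w14.png",im);np.save("d_w14.npy",d);np.save("T_w14.npy",T)
E
```

```text
time_s: 19.37
position: [0.5041, -0.2838, 0.2645]
orientation: [1.292, 1.149, -1.279]
wrist_force: [-0.3, -0.6, -1.0]
grip_width: 0.131
[-0.535  0.293  1.475  0.005  1.363  1.141] [ 0.5041 -0.2838  0.2645] [ 0.   0.6 -0.7] [ 0.0077 -0.0094  0.0001]
```

View pics/w14.png

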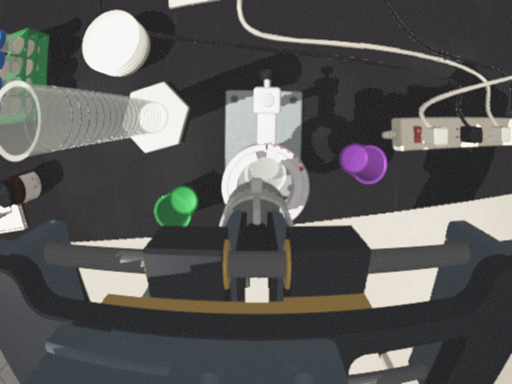

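```bash
python3 -c "
from ring import *
ring('w14',(.511,-.2925))"
```

```text
ring pts 2181 [ 0.5249 -0.2981  0.1519]
centre [ 0.515  -0.2935] 0.8686732948066859
red 9 [300.9 168.3] [ 0.5262 -0.3288  0.153 ] az -72.2 r 0.037
```

View pics/w14_ring.png

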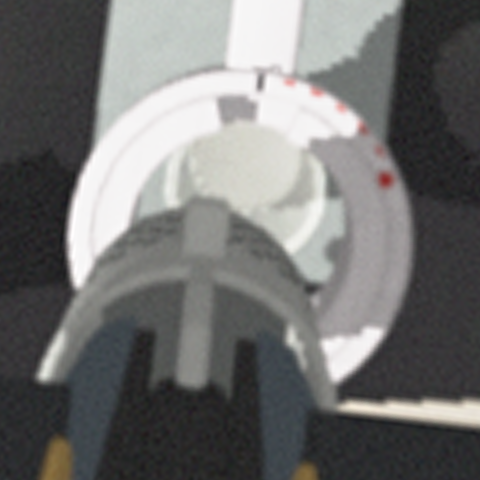

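```bash
python3 -m handwheel '[0.004,-0.005,0,0,0.3,-0.3,0.004,-0.005,0,0,0.3,-0.3,0,0,0,0,0,0,0,0,0,0,0,0]'
python3 - <<'E'
from h import *
s=sense(); T=pose(s); print(s["joints"].round(3),T[:3,3].round(4),turn(want(-6.9,-90),T).round(1),(np.array([.5115,-.2932,.2646])-T[:3,3]).round(4))
E
```

```text
time_s: 19.75
position: [0.5117, -0.2923, 0.2651]
orientation: [1.294, 1.152, -1.295]
wrist_force: [0.1, 0.9, -0.2]
grip_width: 0.132
[-5.380e-01  3.160e-01  1.441e+00 -1.000e-03  1.385e+00  1.149e+00] [ 0.5117 -0.2923  0.2651] [ 0.  -0.  -0.2] [-0.0002 -0.0009 -0.0005]
```

```bash
python3 -m handwheel '[0,-0.001,-0.010,0,0,0,0,0,-0.012,0,0,0,0,0,-0.012,0,0,0,0,0,-0.010,0,0,0,0,0,-0.008,0,0,0,0,0,0,0,0,0,0,0,0,0,0,0]'
python3 - <<'E'
from h import *
s=sense(); T=pose(s); print(T[:3,3].round(4),turn(want(-6.9,-90),T).round(1),(np.array([.5115,-.2932,.1677])-T[:3,3]).round(4))
im,d=read_camera("wrist"); cv2.imwrite("pics/w15.png",im);np.save("d_w15.npy",d);np.save("T_w15.npy",T)
from ring import ring; ring("w15",(.511,-.2925))
E
```

```text
time_s: 20.33
position: [0.5105, -0.2921, 0.2086]
orientation: [1.293, 1.153, -1.295]
wrist_force: [0.3, -0.4, -1.8]
grip_width: 0.129
[ 0.5105 -0.2921  0.2086] [ 0.  -0.1 -0.3] [ 0.001  -0.0011 -0.0409]
ring pts 3154 [ 0.5298 -0.2951  0.1519]
centre [ 0.5124 -0.2927] 2.4215753413054983
red 2 [276.5 163. ] [ 0.5475 -0.3114  0.153 ] az -28.1 r 0.0397
red 1 [285. 167.] [ 0.5437 -0.3176  0.153 ] az -38.6 r 0.04
red 1 [292. 172.] [ 0.5392 -0.3227  0.153 ] az -48.3 r 0.0402
red 1 [299. 179.] [ 0.533  -0.3277  0.153 ] az -59.5 r 0.0406
red 15 [301.4 187.4] [ 0.5261 -0.329   0.153 ] az -69.3 r 0.0388
```

View pics/w15_ring.png

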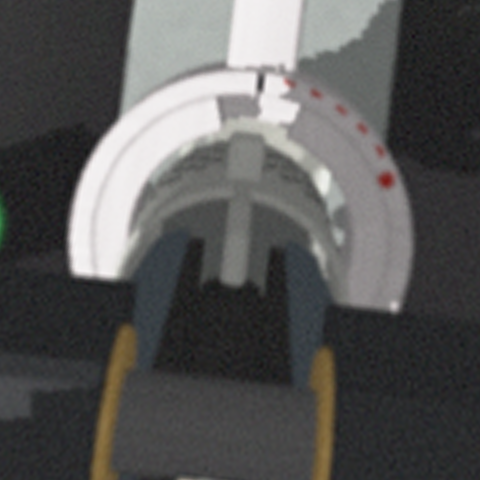

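View pics/w15.png

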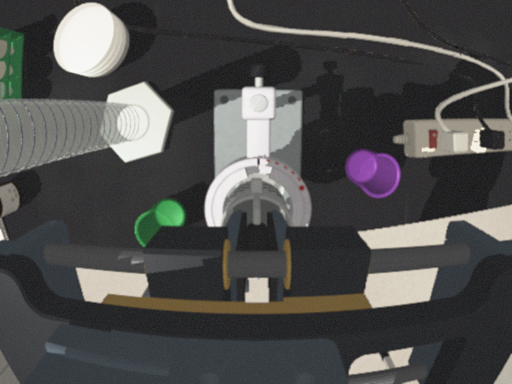

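```bash
python3 -m handwheel '[0.0015,-0.0015,-0.006,0,0,0,0,0,-0.007,0,0,0,0,0,-0.006,0,0,0,0,0,0,0,0,0,0,0,0,0,0,0]'
python3 - <<'E'
from h import *
s=sense(); T=pose(s); print(T[:3,3].round(4),turn(want(-6.9,-90),T).round(1),(np.array([.5115,-.2932,.1677])-T[:3,3]).round(4))
im,d=read_camera("wrist"); cv2.imwrite("pics/w16.png",im);np.save("d_w16.npy",d);np.save("T_w16.npy",T)
from ring import ring; ring("w16",(.511,-.2925))
E
```

```text
time_s: 20.8
position: [0.513, -0.2943, 0.1893]
orientation: [1.293, 1.15, -1.293]
wrist_force: [0.7, 0.7, -1.8]
grip_width: 0.127
[ 0.513  -0.2943  0.1893] [ 0.1  0.1 -0.3] [-0.0015  0.0011 -0.0216]
ring pts 3268 [ 0.5336 -0.2954  0.1519]
centre [ 0.513  -0.2934] 2.1995211430827815
red 1 [265. 168.] [ 0.5505 -0.3043  0.153 ] az -16.2 r 0.0391
red 2 [275.5 171. ] [ 0.5475 -0.3115  0.153 ] az -27.6 r 0.039
red 3 [284.7 175.3] [ 0.5437 -0.3176  0.153 ] az -38.2 r 0.0391
red 1 [293. 181.] [ 0.539  -0.3232  0.153 ] az -48.9 r 0.0395
red 19 [302.2 197.6] [ 0.526  -0.3288  0.153 ] az -69.9 r 0.0377
```

View pics/w16_ring.png

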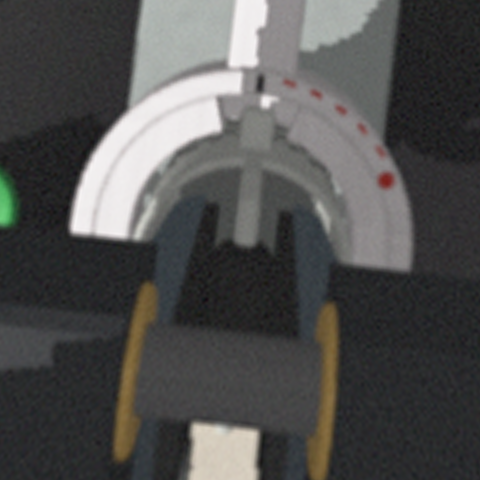

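```bash
python3 -m handwheel '[-0.001,0.001,-0.004,0,0,0,0,0,-0.005,0,0,0,0,0,-0.004,0,0,0,0,0,0,0,0,0]'
python3 - <<'E'
from h import *
s=sense(); T=pose(s); print(T[:3,3].round(4),turn(want(-6.9,-90),T).round(1),(np.array([.5115,-.2932,.1677])-T[:3,3]).round(4),s["wrist_force"].round(1))
im,d=read_camera("wrist"); cv2.imwrite("pics/w17.png",im);np.save("d_w17.npy",d);np.save("T_w17.npy",T)
from ring import ring; ring("w17",(.511,-.2925))
E
```

```text
time_s: 21.18
position: [0.5121, -0.2933, 0.1756]
orientation: [1.293, 1.149, -1.293]
wrist_force: [-0.2, 0.2, -2.3]
grip_width: 0.127
[ 0.5121 -0.2933  0.1756] [ 0.1  0.1 -0.3] [-0.0006  0.0001 -0.0079] [-0.2  0.2 -2.3]
ring pts 3699 [ 0.5343 -0.2954  0.1519]
centre [ 0.5118 -0.2927] 2.457777863804956
red 2 [267.5 170. ] [ 0.5503 -0.3047  0.153 ] az -17.2 r 0.0404
red 3 [278. 173.] [ 0.5476 -0.3114  0.153 ] az -27.5 r 0.0403
red 3 [288.  177.7] [ 0.5437 -0.3177  0.153 ] az -38.0 r 0.0405
red 2 [296.5 184. ] [ 0.5388 -0.323   0.153 ] az -48.2 r 0.0405
red 1 [304. 192.] [ 0.5327 -0.3276  0.153 ] az -59.0 r 0.0407
red 25 [306.6 201.2] [ 0.526  -0.3289  0.153 ] az -68.5 r 0.0389
red 2 [246.5 279. ] [ 0.471  -0.2808  0.153 ] az 163.6 r 0.0425
```

View pics/w17_ring.png

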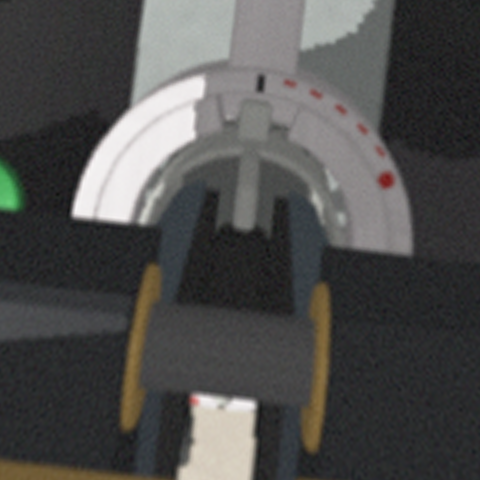

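```bash
python3 -m handwheel '[-0.0005,0,-0.003,0,0,0,0,0,-0.002,0,0,0,0,0,0,0,0,0]'
python3 - <<'E'
from h import *
s=sense(); T=pose(s); print(T[:3,3].round(4),turn(want(-6.9,-90),T).round(1),(np.array([.5115,-.2932,.1677])-T[:3,3]).round(4),s["wrist_force"].round(1),s["joints"].round(2))
im,d=read_camera("wrist"); P=cloud("wrist",d,T);Q=(P-T[:3,3])@T[:3,:3]
k=(np.abs(Q[...,2])<.004)&(Q[...,1]>.026)&(Q[...,1]<.034)&(Q[...,0]<.05)&(Q[...,0]>.015); print(k.sum(),Q[k].mean(0).round(4),P[k].mean(0).round(4))
E
```

```text
time_s: 21.48
position: [0.5119, -0.2936, 0.1707]
orientation: [1.293, 1.148, -1.292]
wrist_force: [-1.4, -0.2, -2.0]
grip_width: 0.129
[ 0.5119 -0.2936  0.1707] [ 0.2  0.2 -0.3] [-0.0004  0.0004 -0.003 ] [-1.4 -0.2 -2. ] [-0.54  0.37  1.6  -0.    1.17  1.15]
135 [ 0.0254  0.0301 -0.0002] [ 0.5419 -0.2969  0.1454]
```

```bash
python3 -m handwheel '[0,0,0,0,0,-2.5,0,0,0,0,0,-3,0,0,0,0,0,-3,0,0,0,0,0,-3,0,0,0,0,0,-2,0,0,0,0,0,0]'
python3 - <<'E'
from h import *
s=sense(); T=pose(s); print(T[:3,3].round(4),turn(want(-6.9,-90),T).round(1),s["wrist_force"].round(1),s["moment"].round(2))
E
```

```text
time_s: 22.03
position: [0.511, -0.296, 0.1711]
orientation: [1.463, 1.008, -1.472]
wrist_force: [-0.0, -0.8, -2.3]
grip_width: 0.127
[ 0.511  -0.296   0.1711] [ 0.5  0.1 13.7] [-0.  -0.8 -2.3] [-0.06  0.22  0.05]
```

```bash
python3 -m handwheel '[0,0.002,-0.0005,0.3,0,-1,0,0.001,0,0,0,-3,0,0.0005,0,0,0,-3,0,0.0005,0,0,0,-3,0,0.0005,0,0,0,-3,0,0,0,0,0,-2,0,0,0,0,0,0]'
python3 - <<'E'
from h import *
s=sense(); T=pose(s); print(T[:3,3].round(4),turn(want(-6.9,-90),T).round(1),s["wrist_force"].round(1),s["moment"].round(2))
E
```

```text
time_s: 22.62
position: [0.5111, -0.2917, 0.1703]
orientation: [1.656, 0.836, -1.66]
wrist_force: [0.1, -1.7, -2.5]
grip_width: 0.131
[ 0.5111 -0.2917  0.1703] [ 0.2  0.  29.4] [ 0.1 -1.7 -2.5] [-0.31  0.26  0.02]
```

```bash
python3 -m handwheel '[0,-0.001,0,0,0,-2,0,0,0,0,0,-3,0,0,0,0,0,-3,0,0,0,0,0,-3,0,0,0,0,0,-3,0,0,0,0,0,-2,0,0,0,0,0,0]'
python3 - <<'E'
from h import *
s=sense(); T=pose(s); print(T[:3,3].round(4),turn(want(-6.9,-90),T).round(1),s["wrist_force"].round(1),s["moment"].round(2))
E
```

```text
time_s: 23.2
position: [0.5105, -0.2923, 0.1702]
orientation: [1.844, 0.622, -1.849]
wrist_force: [0.5, -1.1, -1.6]
grip_width: 0.127
[ 0.5105 -0.2923  0.1702] [ 0.2 -0.1 45.8] [ 0.5 -1.1 -1.6] [-0.26  0.19 -0.06]
```

```bash
python3 -m handwheel '[0,-0.001,0,0,0,-2,0,0,0,0,0,-3,0,0,0,0,0,-3,0,0,0,0,0,-3,0,0,0,0,0,-2,0,0,0,0,0,0]'
python3 - <<'E'
from h import *
s=sense(); T=pose(s); print(T[:3,3].round(4),turn(want(-6.9,-90),T).round(1),s["wrist_force"].round(1),s["moment"].round(2),s["joints"].round(2))
im,d=read_camera("wrist"); cv2.imwrite("pics/w18.png",im)
E
```

```text
time_s: 23.7
position: [0.5101, -0.2927, 0.1702]
orientation: [1.985, 0.429, -1.99]
wrist_force: [-0.7, -1.3, -2.3]
grip_width: 0.135
[ 0.5101 -0.2927  0.1702] [ 0.1 -0.2 58.8] [-0.7 -1.3 -2.3] [-0.26  0.2   0.05] [-0.54  0.37  1.6  -0.    1.17  2.18]
```

View pics/w18.png

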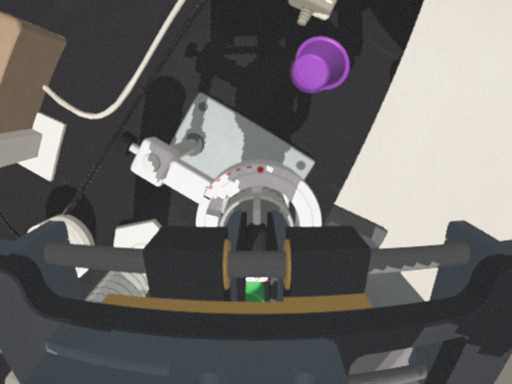

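The red dot at (261,170) lines up with the lug line at column 257, so the turn has reached the notch. Now I'll lower it in.

```bash
python3 -m handwheel '[0,-0.0005,-0.002,0,0,-0.5,0,0,-0.002,0,0,-0.5,0,0,-0.001,0,0,0,0,0,0,0,0,0]'
python3 - <<'E'
from h import *
s=sense(); T=pose(s); print(T[:3,3].round(4),turn(want(-6.9,-90),T).round(1),s["wrist_force"].round(1),s["moment"].round(2),s["joints"].round(2))
E
```

```text
time_s: 24.08
position: [0.5108, -0.2929, 0.1653]
orientation: [1.995, 0.416, -1.997]
wrist_force: [-1.2, 0.2, -1.2]
grip_width: 0.135
[ 0.5108 -0.2929  0.1653] [-0.  -0.1 59.6] [-1.2  0.2 -1.2] [-0.17  0.3   0.01] [-0.54  0.38  1.61  0.    1.16  2.19]
```

```bash
python3 -m handwheel '[0,0,0,0,0,0,0,0,0,0,0,0,0,0,0,0,0,0,0,0,0,0,0,0,0,0,0,0,0,0]' 45
python3 - <<'E'
from h import *
s=sense(); T=pose(s); print(T[:3,3].round(4),s["wrist_force"].round(1))
im,d=read_camera("wrist"); cv2.imwrite("pics/w19.png",im)
E
```

```text
time_s: 24.5
position: [0.5119, -0.292, 0.1661]
orientation: [1.998, 0.418, -1.994]
wrist_force: [-0.1, 0.1, -0.0]
grip_width: 0.438
[ 0.5119 -0.292   0.1661] [-0.1  0.1 -0. ]
```

View pics/w19.png

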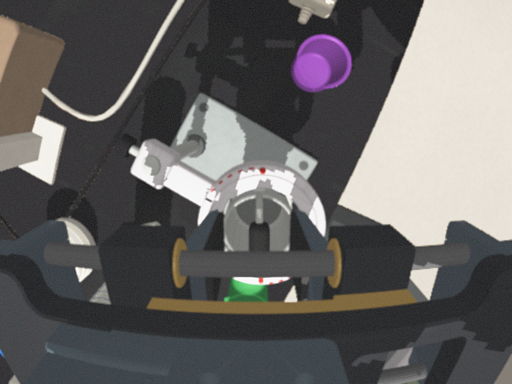

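Released; the wrist force is about zero. I'll rise straight up and then check from above.

```bash
python3 -m handwheel '[0,0,0.004,0,0,0,0,0,0.010,0,0,0,0,0,0.018,0,0,0,0,0,0.022,0,0,0,0,0,0.025,0,0,0,0,0.005,0.025,0,0,0,-0.015,0.02,0.01,0,0,0,-0.015,0.02,0.01,0,0,0,-0.01,0.02,0.005,0,0,0,-0.005,0.01,0,0,0,0,0,0,0,0,0,0]'
python3 - <<'E'
from h import *
s=sense(); T=pose(s); print(T[:3,3].round(4),s["wrist_force"].round(1),s["time_s"])
im,d=read_camera("wrist"); cv2.imwrite("pics/w20.png",im);np.save("d_w20.npy",d);np.save("T_w20.npy",T)
P=cloud("wrist",d,T)
for n,z in (("grip",(.177,.195)),("ring",(.147,.159))):
    m=(P[...,2]>z[0])&(P[...,2]<z[1])&(np.hypot(P[...,0]-.511,P[...,1]+.2925)<.055)
    Q=P[m]; print(n,len(Q),Q.mean(0).round(4) if len(Q) else "", np.percentile(Q[:,2],[50,90,98]).round(4),cv2.minAreaRect(Q[:,:2].astype(np.float32)))
from ring import ring; ring("w20",(.511,-.2925))
for t in ("basket_mid","basket_grip","lock","ring_top"): print(t,[(q["position"],round(q["p"],2)) for q in place_of("wrist",t)[:2]])
im,d=read_camera("scene"); cv2.imwrite("pics/s20.png",cv2.resize(im[140:320,190:340],None,fx=4,fy=3.3,interpolation=cv2.INTER_CUBIC))
E
```

```text
time_s: 25.47
position: [0.4652, -0.215, 0.3087]
orientation: [2.004, 0.411, -1.987]
wrist_force: [0.2, 0.8, -0.7]
grip_width: 0.452
[ 0.4652 -0.215   0.3087] [ 0.2  0.8 -0.7] 25.4667
grip 355 [ 0.5111 -0.2896  0.1832] [0.1835 0.1847 0.1855] ((0.5113391876220703, -0.2893512547016144), (0.010999539867043495, 0.035700537264347076), 23.494264602661133)
ring 2817 [ 0.5115 -0.2926  0.1518] [0.1521 0.1531 0.1537] ((0.5106144547462463, -0.2925686240196228), (0.08641670644283295, 0.08619328588247299), 36.69380187988281)
ring pts 2817 [ 0.5115 -0.2926  0.1518]
centre [ 0.5122 -0.2915] 2.132118199396686
red 7 [249.7  68. ] [ 0.5259 -0.3286  0.153 ] az -69.8 r 0.0395
red 7 [249.3 139. ] [ 0.4951 -0.2564  0.153 ] az 116.0 r 0.0391
basket_mid [([248.6, 103.9], 0.71)]
basket_grip [([249.1, 105.8], 0.68)]
lock []
ring_top [([247.8, 102.1], 0.69)]
```

View pics/w20.png

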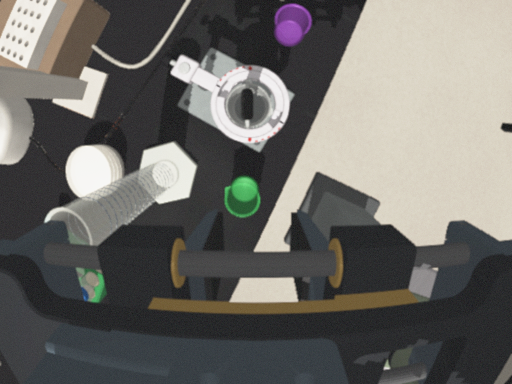

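View pics/w20_ring.png

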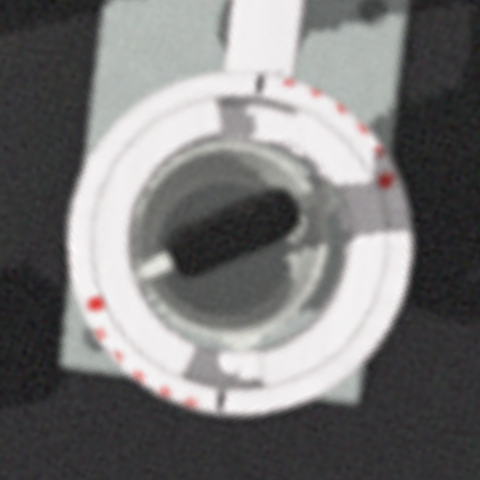

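View pics/s20.png

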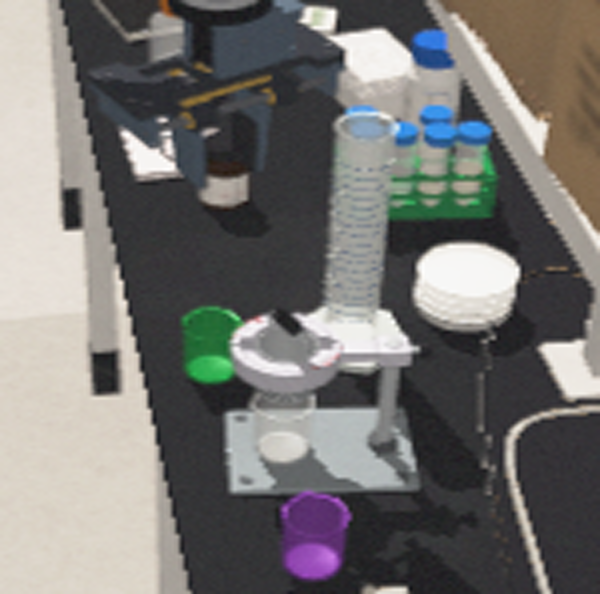

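Run:
```python
from h import *
T=pose(); im,d=read_camera("wrist"); P=cloud("wrist",d,T)
m=(P[...,2]>.177)&(P[...,2]<.195)&(np.hypot(P[...,0]-.511,P[...,1]+.2925)<.055); Q=P[m]
print(Q.mean(0).round(4),cv2.minAreaRect(Q[:,:2].astype(np.float32)))
# tilt of grip top along its length
k=np.array([np.cos(np.radians(-67)),np.sin(np.radians(-67))]); t=(Q[:,:2]-Q[:,:2].mean(0))@k
up=Q[:,2]>.1815; print("slope",np.polyfit(t[up],Q[up,2],1).round(4))
I0=cv2.imread("pics/top0.png"); I1,_=read_camera("top"); cv2.imwrite("pics/t21.png",I1)
for t in ("bottle","jar","cylinder","beaker"):
    print(t,[(np.round(q["position"],1),round(q["p"],2)) for q in place_of("top",t)[:3]])
```

```text
[ 0.5109 -0.2893  0.183 ] ((0.5113510489463806, -0.289756715297699), (0.011922414414584637, 0.03637542948126793), 22.223186492919922)
slope [-0.0032  0.1836]
bottle []
jar []
cylinder [(array([289.5, 207.3]), 0.98)]
beaker [(array([363.3, 250.6]), 0.73), (array([289.8, 237.2]), 0.7), (array([322.3, 240.3]), 0.49)]
```

View pics/t21.png

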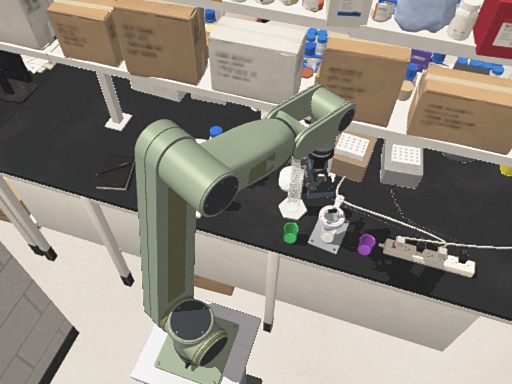

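```bash
python3 -c "
from rig import *
print(sense()['time_s']); print(job_done())"
```

```text
26.0667
the job is handed in; nothing more can be done
None
```

The basket is hanging in the stand's notches, let go, and I handed the job in at 26 s. I took it from the cradle and stood it upright on the bare worktop. I then re-gripped it by the top grip, lowered its lugs through the slots, turned it about 60° clockwise and lowered it into the notches.

**Checks that agreed:**
- **Standing on the worktop:** the grip top measured 97 mm high and level, and the basket stayed upright after release.
- **Locked height:** the grip top measured about 184.5 mm, against 185 mm expected when locked and 190 mm if it were still on the channel floor.
- **Lug line:** the lugs point along about −67° and the red dots along −67°. The grip is level to about 0.2° along its length.
- **Forces:** wrist force was near zero after letting go, and readings stayed below 3 N throughout the insertion and turn.

**Checks that were weaker or missing:**
- **Centring:** the basket sits about 3 mm off the ring's axis towards +y. That is at the edge of the bore's play but inside the 4.5 mm limit.
- **Other things:** the networks put the beaker and cylinder within about 2 px of where they were at the start. In the last top picture they did not report the bottle or the jar, which the arm hid. An earlier wrist picture showed both standing, and the last scene picture still showed the jar upright and part of the bottle.

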